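# Rock the tight cover off the fuel pump and send it down the washer rollers

### The arm

A 6-joint arm with a two-finger parallel gripper is mounted at the origin on the work surface. World frame = base frame: x ahead of the robot, y to its left, z up, the work surface at z = 0. Lengths are in m, angles in degrees, forces in N, time in s.
With the tool pointing down it reaches from about 0.35 to 0.875 m from the base axis. Payload 4.2 kg.
Tool frame: the origin (TCP) lies between the finger pads; the fingertips stand 11 mm ahead of it and the grasp point (between the pads) lies 8 mm behind it; z points along the fingers, y is the direction in which the jaws open and shut (so a half turn about z gives the same grasp; the last joint's range is limited). The gripper opens to 87 mm and grips with 3 to 60 N. Pads are 19 mm wide; open, the fingers measure 117 mm over their backs; the gripper's body (75 mm by 190 mm) begins 51 mm behind the grasp point.
Start: joints at [-50.615, 22.042, 0.453, 0, -68.411, -14.817], TCP at [0.26, -0.568, 0.234] pointing down, gripper open.
Joint ranges: [-179.83, 179.83], [-69.29, 118.12], [-61.27, 80.66], [-181.25, 117.63], [-171.15, -9.14], [-177.46, 177.46]. Speed limits (degrees/s): [159.86, 159.86, 180, 180, 180, 180].

### API

Orientations are given as a 3x3 rotation matrix whose columns are the frame's x, y, z axes.
In Python, from station import sense, capture, get_calibration, finish_job, search_frame, cut_out gives the robot as it stands.
- The arm moves only by the tool arm_command, never from a script. Its argument "rows" is a list of rows, each an object with "fingers": the opening in per cent of the stroke, from 0 (shut) to 100 (fully open); "travel": the shift along the tool's x, y, z in cm, a list of three; "roll": the turn about the tool's z in degrees. A call has 1 to 10 rows; each row is the pose to reach, as a shift and turn from the pose commanded when the call began, along the tool's axes at that moment; what a row does not reach only later rows make up. A row lasts 1/10 s, in which the tool goes at most 50 mm and 8.59 degrees, less where a joint would pass 70% of its speed; a pose out of reach is approached as far as the arm can. A call with a gripper value outside its range is refused whole. The fingers move at their own pace and stop on an object; the grip force is fixed at half the most. Time passes only in rows, so rows that repeat a pose let the fingers close. It gives the time, the measured TCP pose, the force and the opening at its end, in the units of the state.
- sense(): the state, without advancing time (a new reading comes with each control period).
- capture(name): name is "scene" or "top" or "wrist"; returns (picture, depth): 420x560x3 uint8, red, green, blue; 420x560 float32, m along the optical axis (not along the pixel's ray), 0 where there is no reading.
- get_calibration(name): a dict with "fov_y" (degrees; the focal length in pixels is half the picture's height over the tangent of half this angle, whatever the lens; pixels are square), "cx", "cy" (the principal point, pixels), "distortion" ([k1, k2, p1, p2, k3] as OpenCV has them; the pictures are not rectified), "origin" and "attitude" of the camera in the world; the wrist camera has in their place "mount" (4x4, takes a point from camera to tool coordinates, whose origin is the TCP and whose axes are the flange's). Camera axes: x right, y down, z forward; pixel columns grow to the right and rows downward; lengths in m; the calibration is good to about 2 mm. A picture is of the moment at which its call begins: read the wrist's pose just before it. get_calibration takes no time and is no camera call.
- finish_job(): hands the job in, once; it reports no verdict.
Trained networks look in the newest picture that a camera, given by its name, has taken for a name from the list of things; names that differ only in an ending like _2 or _b are one class to them, and where a whole thing is asked for, a point or a joint stands for the part that bears it (a point fixed in the world has none). Each returns a list of dicts, best first, with "p" (0 to 1); they miss things now and then, are a little off and sometimes report something else, mostly with a low value. They report only what shows in the picture. A call takes as long as a camera call.
- search_frame(camera, label): "position" ([x, y, z] in m, in world coordinates, good to about 4 mm: the middle of the surface that is visible of it).
- cut_out(camera, label): "mask" (420x560 bool, what is visible of it).
The state is a dict: "time_s": time; "joints": joint angles; "joint_velocities": joint speeds; "effort": joint torques, N m; "tcp_pos": TCP position; "ee_rot": TCP orientation; "wrist_force": force on the tool from outside, world axes, zero at the start; "moment": the same for the moment, N m; "gripper_width": opening from 0.0 (shut) to 1.0 (fully open).
Only numpy, scipy, OpenCV 4.12 (cv2) and the standard library are available. Lean on these libraries where they do the work, as an engineer would, in place of code of your own. Each camera call takes 0.05 s, during which the arm holds its last target. There are 200 camera calls.

### The job

Take the aluminium cover off the fuel pump by its yellow lug: it sits tight on two pins, and a hidden catch may hold one end down until the other end has come up, so rock it gently from end to end (never more than 15 degrees), feeling for the end that gives first, until it has risen free; do not force it, or the pump will tip or lift in its cradle. Then set the cover upright on the upper end of the sloped rollers, lengthwise between the side rails, and let go so that it rolls down by itself to rest against the red stop, leaving the tape roll, the bottle and the cup alone.

Things in the scene. Friction and masses are not known exactly. Their poses are not given: they have to be found in the camera images.
- cover_mid (a point): the cover: an open-bottomed aluminium box 60 mm (x) by 130 mm (y, its length) by 45 mm high, 0.3 to 0.65 kg, with an upright yellow lug on the middle of its top; 105 mm high in all. This point is its centre, half-way up, 52.5 mm above its underside. Axes: x across, y along its length, z up
- lug (a point): centre of the cover's yellow lug, 44 mm (x) by 22 mm (y) by 60 mm high: its top is 30 mm above this point, the box's top 30 mm below it, the cover's underside 75 mm below it. Axes as the cover's. Gripped on the two faces that look along y (22 mm apart), it lets the fingers lean the cover along its length
- deck (a point): centre of the pump's flat top face, 64 mm (x) by 96 mm (y), 100 mm above the bench; the cover's underside rests on it at the start. Axes as the cover's then: y runs through the two pins, z up. The pump, a grey block 86 by 150 mm (y), stands loose in a cradle 110 by 190 mm; wrenched about its x axis it tips, 0.017 rad for each N m. A dark core block, 30 mm high, guides the cover crosswise
- pin_a (a point): the steel pin under the cover's +y end, 45 mm from the deck's centre along y, 30 to 34 mm high; this point is on its axis, 30 mm up. Sprung noses in it grip inside the cover: lifting this end by 6 to 10 mm (some 15 N; felt, not seen) clicks it past a ridge to sit 6 mm higher still, gripped again; 12 mm on it clicks again and is free. With one end a click above the other the cover leans 0.13 to 0.2 rad
- pin_b (a point): the same under the -y end. A hidden catch may hold one end (either, or neither) rigidly until the other end has come up a click; that draws it out from the catch. A free end clicks at a moment of 1 to 1.5 N m about the deck's y middle; a caught end pushes back with 2 N m and more at a small lean: stop and lean the other way. A straight pull needs about 30 N and lifts the pump. Free 40 mm up
- pump (a joint): how far the pump has risen out of its cradle, m: 0 when it stands in it. The pump weighs 2 kg and is not fastened down: a pull upward of more than about 20 N raises it
- load (a point): the place on the roller track to set the cover down: on the rollers' tops, on the centre line, 259 mm uphill of the stop. Axes: x downhill along the track (7 degrees down), y across, z square to the rollers. 13 free steel rollers lie between blue side rails 96 mm apart, 12 mm higher than the rollers; the track begins 82 mm uphill of here. The cover's length goes along x, either way round
- stop (a point): middle of the uphill face of the red stop plate at the lower end of the track, level with the rollers' tops; the plate stands 28 mm above the rollers. Axes as load's. With the cover's end against the stop its centre is 65 mm uphill of this point
- tape: cardboard tape roll lying flat, 100 mm across, 48 mm high; origin at the centre of its underside; leave alone
- cleaner: blue bottle, 72 mm across, 150 mm high; origin at the centre of its underside; leave alone
- cup: white cup, 80 mm across the rim, 100 mm high; origin at the centre of its underside; leave alone

How it is judged (in metres and radians):
On the way, in this order (a step that is already met when the one before it is completed fails the run):
1. the cover is free of the pins: its underside is 40 mm or more above the pump's top face, the pump still down in its cradle (z of cover_mid in the frame of deck above 0.0925 m and value of joint pump below 0.005 m), for 0.1 s.
2. the cover has been let go on the rollers, upright and lengthwise, with 50 mm or more still to roll to the stop (x of cover_mid in the frame of stop between -0.32 and -0.115 m and z of cover_mid in the frame of stop between 0.046 and 0.062 m and y of cover_mid in the frame of stop between -0.025 and 0.025 m and angle between the y axis of cover_mid and the x axis of stop, either way round below 0.3 rad and contact force between the fingers and cover below 0.2 N), for 0.04 s.
At the end, for the whole second after the job is handed in: the cover rests on the rollers against the stop (its end within 15 mm of it), upright to 0.2 rad, lengthwise to 0.3 rad, within 25 mm of the centre line, at rest and released; the pump is down in its cradle (within 5 mm) (x of cover_mid in the frame of stop between -0.08 and -0.055 m and y of cover_mid in the frame of stop between -0.025 and 0.025 m and z of cover_mid in the frame of stop between 0.046 and 0.06 m and angle between cover_mid's own z axis and vertical below 0.2 rad and angle between the y axis of cover_mid and the x axis of stop, either way round below 0.3 rad and linear speed of cover below 0.02 m/s and value of joint pump below 0.005 m); the robot touches nothing.
It fails at once if the pump is pulled up more than 8 mm out of its cradle (value of joint pump above 0.008 m).
It fails at once if the pump is tipped by more than 0.05 rad (3 degrees) (angle between deck's own z axis and vertical above 0.05 rad).
It fails at once if the cover is leaned over by more than 0.3 rad (17 degrees) (angle between cover_mid's own z axis and vertical above 0.3 rad).
It fails at once if the tape roll, the bottle or the cup is moved by more than 30 mm (distance of any of tape, cleaner, cup from where it was at the start of the episode above 0.03 m).
It also fails if it takes over 72 s, if anything falls off the work surface, if the arm or the gripper's body presses on something with over 40 N, if the wrist force passes 120 N, or if a joint passes its speed limit or range.

## Working session

There is one attempt and no reset: what is moved stays moved. The work goes in short steps, Python scripts to look and compute and a tool call to move; the robot and the scene stay as the last step left them, time stands still between calls to the robot, and variables do not carry over. Pictures are saved under pics/ and viewed, about 8 in all and at most 12, crops included, and the job is handed in when it is done.

Besides the shell and the picture viewer there is one more tool, called as name([rows], argument=value, ...), one row to a line, values as JSON. arm_command: Moves the arm, as the interface text tells. Its arguments: {"type":"object","properties":{"rows":{"type":"array","items":{"type":"object","properties":{"fingers":{"type":"number"},"travel":{"type":"array","items":{"type":"number"}},"roll":{"type":"number"}}}}},"required":["rows"]}

```bash
mkdir -p pics; ls; python3 - <<'E'
from station import *
import cv2,numpy as np
s=sense();print({k:np.round(v,3).tolist() for k,v in s.items()})
ims=[]
for c in("scene","top"):
    p,d=capture(c);ims.append(p);k=get_calibration(c);print(c,k)
    cv2.imwrite(f"pics/{c}0.png",p[:,:,::-1])
    for l in("cover_mid","lug","deck","load","stop","tape","cleaner","cup","pump"):
        try:
            r=search_frame(c,l);print(c,l,[(np.round(x["position"],3).tolist(),round(x["p"],2)) for x in r[:3]])
        except Exception as e:print(l,e)
E
```

```text
pics
{'time_s': 0.0, 'joints': [-50.614, 22.091, 0.38, -0.03, -68.412, -14.816], 'joint_velocities': [0.045, -0.014, 0.045, 0.015, 0.067, 0.018], 'effort': [0.0, -39.067, 18.741, 4.22, 0.011, -0.0], 'tcp_pos': [0.26, -0.568, 0.232], 'ee_rot': [[-0.91, -0.416, -0.001], [-0.416, 0.91, 0.002], [0.0, 0.002, -1.0]], 'wrist_force': [0.304, 0.08, 0.507], 'moment': [-0.05, -0.013, -0.053], 'gripper_width': 0.998}
scene {'fov_y': 53.53479743419001, 'cx': 272.54381844928923, 'cy': 210.36319609501123, 'distortion': array([-0.1286914,  0.       ,  0.       ,  0.       ,  0.       ]), 'origin': array([ 1.34551981, -0.08051684,  1.3590273 ]), 'attitude': array([[ 0.09327271,  0.84833969, -0.52117174],
       [ 0.99556671, -0.07309035,  0.05920075],
       [ 0.01212972, -0.52438304, -0.85139608]])}
scene cover_mid [([0.563, 0.234, 0.146], 0.85)]
scene lug [([0.565, 0.232, 0.145], 0.73)]
scene deck [([0.591, 0.22, 0.071], 0.85)]
scene load [([0.601, -0.252, 0.069], 0.65)]
scene stop [([0.602, -0.254, 0.074], 0.59), ([0.594, 0.224, 0.072], 0.54)]
scene tape [([0.723, -0.009, 0.048], 0.8)]
scene clean
[... 201 characters left out ...]
4, 'distortion': array([-0.0816778,  0.       ,  0.       ,  0.       ,  0.       ]), 'origin': array([0.51429971, 0.00324043, 1.2196205 ]), 'attitude': array([[-0.0247951 , -0.9947392 ,  0.09939378],
       [-0.99959283,  0.02607408,  0.01158931],
       [-0.01411994, -0.09906595, -0.99498069]])}
top cover_mid [([0.548, 0.23, 0.147], 0.97)]
top lug [([0.55, 0.237, 0.141], 0.65)]
top deck [([0.553, 0.21, 0.07], 0.81)]
top load [([0.582, -0.255, 0.068], 0.9)]
top stop [([0.58, -0.255, 0.073], 0.92)]
top tape [([0.717, -0.004, 0.046], 0.84)]
top cleaner [([0.491, -0.467, 0.1], 0.8)]
top cup [([0.515, 0.512, 0.061], 0.69)]
top pump [([0.552, 0.212, 0.068], 0.88), ([0.716, -0.009, 0.047], 0.45)]
```

```bash
cat > h.py <<'E'
from station import *
import cv2,numpy as np
def cloud(c):
    p,d=capture(c);k=get_calibration(c)
    f=210/np.tan(np.radians(k["fov_y"]/2));K=np.array([[f,0,k["cx"]],[0,f,k["cy"]],[0,0,1]])
    v,u=np.mgrid[0:420,0:560]
    uv=np.stack([u,v],-1).reshape(-1,1,2).astype(np.float64)
    n=cv2.undistortPoints(uv,K,k["distortion"]).reshape(420,560,2)
    P=np.dstack([n,np.ones((420,560))])*d[...,None]
    if "mount" in k:
        s=sense();R=np.array(s["ee_rot"]);t=np.array(s["tcp_pos"]);M=np.array(k["mount"])
        W=(P@M[:3,:3].T+M[:3,3])@R.T+t
    else: W=P@k["attitude"].T+k["origin"]
    W[d==0]=np.nan
    return p,W
E
python3 - <<'E'
from h import *
p1,W=cloud("top");np.savez("top0.npz",p=p1,W=W)
hsv=cv2.cvtColor(p1,cv2.COLOR_RGB2HSV)
def rect(m,name):
    q=W[m];q=q[~np.isnan(q[:,0])];
    if len(q)<5: print(name,len(q));return
    r=cv2.minAreaRect(q[:,:2].astype(np.float32)*1000);print(name,len(q),r,"z",np.percentile(q[:,2],[2,50,98]).round(3))
z=W[...,2];x=W[...,0];y=W[...,1];H,S,V=[hsv[...,i] for i in range(3)]
reg=(abs(x-.55)<.15)&(abs(y-.22)<.15)
yel=(H>18)&(H<35)&(S>120)&(V>80)&reg
rect(yel&(z>.19),"lugtop")
rect(reg&(z>.137)&(z<.153),"box top")
rect(reg&(z>.09)&(z<.11)," deck lvl")
tr=(abs(y+.25)<.25)&(x>.3)&(x<.9)
rect(tr&(H>100)&(H<130)&(S>120)&(y>-.4)&(z>.02),"rails");rect(tr&((H<8)|(H>172))&(S>130)&(V>80),"stop")
cv2.imwrite("pics/a.png",np.hstack([cv2.imread("pics/top0.png")]))
E
```

```text
lugtop 124 ((554.6114501953125, 235.4696807861328), (19.440711975097656, 39.93524169921875), 62.61194610595703) z [0.2   0.205 0.208]
box top 868 ((553.5023193359375, 237.78662109375), (131.44839477539062, 60.90361404418945), 61.80567169189453) z [0.14  0.145 0.149]
 deck lvl 44 ((563.4183959960938, 208.69171142578125), (123.75016784667969, 47.15586853027344), 34.152469635009766) z [0.091 0.1   0.109]
rails 576 ((580.06396484375, -251.76670837402344), (107.52371215820312, 332.8937683105469), 81.8504409790039) z [0.039 0.078 0.103]
stop 96 ((752.3217163085938, -276.65997314453125), (103.07501220703125, 8.510299682617188), 82.46162414550781) z [0.074 0.079 0.083]
```

View pics/top0.png

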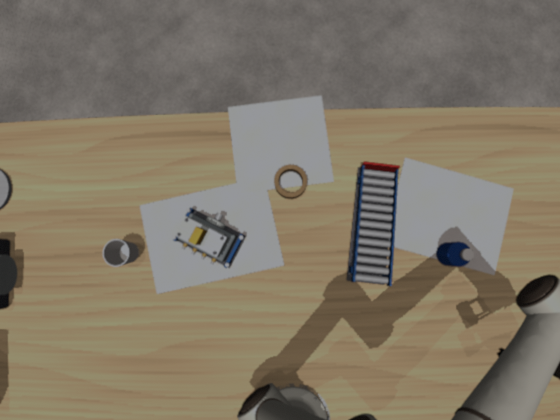

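View pics/scene0.png

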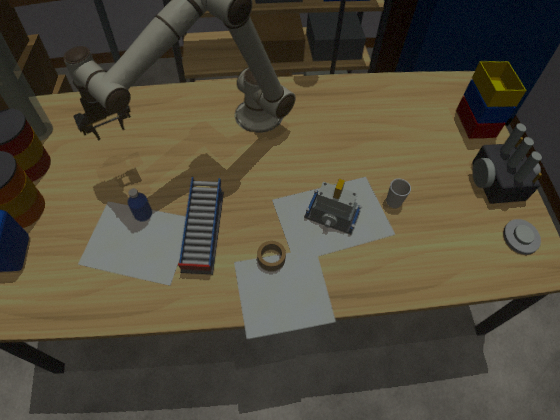

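The top view shows the pump and cover at about (210,237), with the yellow lug at (196,236). The track's upper end is at (370,283) and the red stop at (380,167). The tape is at (291,181), the cup at (118,253) and the bottle at (453,254). The scene view agrees. I'm moving above the lug now.

arm_command([
  {"fingers":100,"travel":[-3,3,-2],"roll":-6},
  {"fingers":100,"travel":[-6,6,-4],"roll":-13},
  {"fingers":100,"travel":[-9,9,-6],"roll":-19},
  {"fingers":100,"travel":[-12,12,-8],"roll":-26},
  {"fingers":100,"travel":[-15,15,-10],"roll":-32},
  {"fingers":100,"travel":[-18,18,-10],"roll":-39},
  {"fingers":100,"travel":[-21,21,-10],"roll":-45},
  {"fingers":100,"travel":[-24,24,-10],"roll":-51},
  {"fingers":100,"travel":[-27,27,-10],"roll":-58},
  {"fingers":100,"travel":[-30,30,-10],"roll":-64},
])

```text
time_s: 2.05
tcp_pos: [0.4081, -0.1692, 0.334]
ee_rot: [[-0.02, -1.0, 0.001], [-1.0, 0.02, -0.0], [0.0, -0.001, -1.0]]
wrist_force: [2.0, -0.6, -0.4]
gripper_width: 1.0
```

arm_command([
  {"fingers":100,"travel":[-4,-1.5,0],"roll":-6},
  {"fingers":100,"travel":[-8,-3,0],"roll":-13},
  {"fingers":100,"travel":[-12,-4.5,0],"roll":-19},
  {"fingers":100,"travel":[-16,-6,0],"roll":-26},
  {"fingers":100,"travel":[-20,-7,0],"roll":-32},
  {"fingers":100,"travel":[-25,-8.5,0],"roll":-39},
  {"fingers":100,"travel":[-29,-10,0],"roll":-45},
  {"fingers":100,"travel":[-33,-11.5,0],"roll":-52},
  {"fingers":100,"travel":[-37,-13,0],"roll":-58},
  {"fingers":100,"travel":[-40.5,-13.8,0],"roll":-63},
])

```text
time_s: 3.05
tcp_pos: [0.5567, 0.2327, 0.3331]
ee_rot: [[0.881, -0.472, -0.0], [-0.472, -0.881, -0.0], [-0.0, 0.0, -1.0]]
wrist_force: [0.6, -0.9, 0.4]
gripper_width: 0.996
```

```bash
python3 - <<'E'
from h import *
s=sense();t=np.array(s["tcp_pos"]);R=np.array(s["ee_rot"]);print(s["joints"],t,R.round(3).tolist())
p,W=cloud("wrist");cv2.imwrite("pics/w1.png",p[:,:,::-1])
hsv=cv2.cvtColor(p,cv2.COLOR_RGB2HSV);H,S,V=[hsv[...,i] for i in range(3)]
z=W[...,2];reg=(abs(W[...,0]-.55)<.15)&(abs(W[...,1]-.22)<.15)
def rect(m,n):
    q=W[m];r=cv2.minAreaRect(q[:,:2].astype(np.float32)*1000);print(n,len(q),np.round(r[0],1),np.round(r[1],1),r[2],"z",np.percentile(q[:,2],[2,50,98]).round(3))
rect(reg&(H>18)&(H<35)&(S>120)&(V>60)&(z>.198),"lugtop")
rect(reg&(z>.14)&(z<.15),"boxtop")
for l in("lug","cover_mid","deck"): print(l,[(np.round(x["position"],3).tolist(),round(x["p"],2)) for x in search_frame("wrist",l)[:2]])
E
```

```text
[ 3.80446133e+01  1.71197561e+01  7.30399763e+00  2.40830614e-03
 -8.01982897e+01  2.37770060e+01] [0.55670816 0.23271844 0.33310611] [[0.881, -0.472, -0.0], [-0.472, -0.881, -0.0], [-0.0, 0.0, -1.0]]
lugtop 4129 [555.6 223.5] [124.1  65.4] 62.03123474121094 z [0.204 0.418 0.422]
boxtop 4858 [552.5 244.1] [130.5  60.2] 62.120338439941406 z [0.143 0.145 0.147]
lug [([0.558, 0.236, 0.144], 0.64), ([0.591, 0.216, 0.072], 0.44)]
cover_mid [([0.552, 0.24, 0.147], 0.75)]
deck []
```

View pics/w1.png

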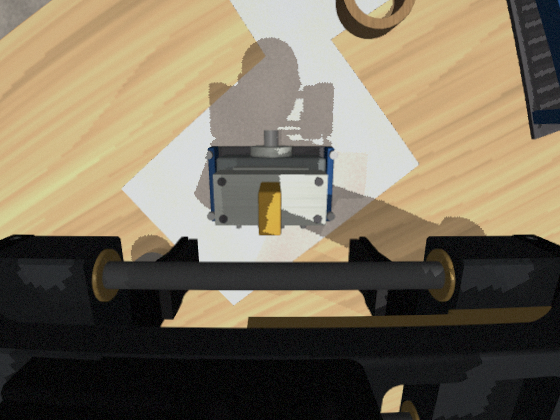

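The wrist picture shows the cover at (215–330, 170–225), with the lug centred at (270,208) and already midway between the fingers. I'll measure once more now that the arm is at rest.

```bash
python3 - <<'E'
from h import *
s=sense();t=np.array(s["tcp_pos"]);R=np.array(s["ee_rot"]);print(s["time_s"],t,R.round(3).tolist())
p,W=cloud("wrist")
hsv=cv2.cvtColor(p,cv2.COLOR_RGB2HSV);H,S,V=[hsv[...,i] for i in range(3)]
z=W[...,2];reg=(abs(W[...,0]-.55)<.15)&(abs(W[...,1]-.22)<.15)
def rect(m,n):
    q=W[m];r=cv2.minAreaRect(q[:,:2].astype(np.float32)*1000);print(n,len(q),np.round(r[0],1),np.round(r[1],1),r[2],"z",np.percentile(q[:,2],[2,50,98]).round(3))
    c=np.array([r[0][0]/1000,r[0][1]/1000,0])-t;print("   tool offset",(R.T@c).round(4)[:2])
rect(reg&(H>18)&(H<35)&(S>120)&(V>60)&(z>.2)&(z<.212),"lugtop")
rect(reg&(z>.14)&(z<.15),"boxtop")
rect(reg&(z>.095)&(z<.105),"deck")
rect(reg&(z>.02)&(z<.09),"pump")
E
```

```text
3.25 [0.5558881  0.23111653 0.33288842] [[0.88, -0.476, -0.001], [-0.476, -0.88, -0.001], [-0.001, 0.001, -1.0]]
lugtop 958 [552.4 238.8] [20.8 42.5] 61.79328155517578 z [0.204 0.207 0.208]
   tool offset [-0.0066 -0.0055]
boxtop 4884 [551.2 238.9] [130.8  60.5] 61.44949722290039 z [0.143 0.147 0.149]
   tool offset [-0.0076 -0.0051]
deck 190 [582.2 231.3] [110.3   2.5] 61.641090393066406 z [0.1   0.102 0.105]
   tool offset [ 0.0232 -0.0131]
pump 3046 [558.6 236.1] [187.9 142.3] 61.57533264160156 z [0.031 0.066 0.079]
   tool offset [ 0.0002 -0.0062]
```

arm_command([
  {"fingers":100,"travel":[-0.7,-0.5,2],"roll":0},
  {"fingers":80,"travel":[-0.7,-0.5,5],"roll":0},
  {"fingers":60,"travel":[-0.7,-0.5,8],"roll":0},
  {"fingers":45,"travel":[-0.7,-0.5,11],"roll":0},
  {"fingers":45,"travel":[-0.7,-0.5,13],"roll":0},
  {"fingers":45,"travel":[-0.7,-0.5,13.7],"roll":0},
  {"fingers":45,"travel":[-0.7,-0.5,13.7],"roll":0},
  {"fingers":45,"travel":[-0.7,-0.5,13.7],"roll":0},
])

```text
time_s: 4.1
tcp_pos: [0.5531, 0.2382, 0.1983]
ee_rot: [[0.879, -0.477, 0.003], [-0.477, -0.879, 0.001], [0.002, -0.002, -1.0]]
wrist_force: [0.5, -0.5, 0.9]
gripper_width: 0.481
```

```bash
python3 - <<'E'
from h import *
s=sense();print(s["tcp_pos"],s["wrist_force"],s["moment"],s["gripper_width"])
p,W=cloud("wrist");cv2.imwrite("pics/w2.png",p[:,:,::-1])
E
```

```text
[0.55309451 0.23816338 0.19830524] [ 0.47345768 -0.46889033  0.91719662] [-0.05053488  0.14543252 -0.03067333] 0.4805166276630003
```

View pics/w2.png

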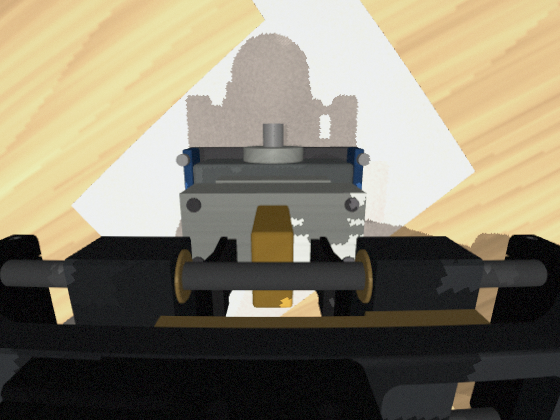

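The lug (250–295) is between the fingers with some clearance on each side. I'll push along tool +y slowly.

arm_command([
  {"fingers":45,"travel":[0,0.3,0]},
  {"fingers":45,"travel":[0,0.5,0]},
  {"fingers":45,"travel":[0,0.7,0]},
  {"fingers":45,"travel":[0,0.8,0]},
  {"fingers":45,"travel":[0,0.9,0]},
  {"fingers":45,"travel":[0,1.0,0]},
  {"fingers":45,"travel":[0,1.0,0]},
])

```text
validation failed for argument at $.ro...
```

Roll is apparently required.

arm_command([
  {"fingers":45,"travel":[0,0.3,0],"roll":0},
  {"fingers":45,"travel":[0,0.5,0],"roll":0},
  {"fingers":45,"travel":[0,0.7,0],"roll":0},
  {"fingers":45,"travel":[0,0.8,0],"roll":0},
  {"fingers":45,"travel":[0,0.9,0],"roll":0},
  {"fingers":45,"travel":[0,1.0,0],"roll":0},
  {"fingers":45,"travel":[0,1.0,0],"roll":0},
])

```text
time_s: 4.85
tcp_pos: [0.5482, 0.2304, 0.1972]
ee_rot: [[0.88, -0.476, 0.002], [-0.476, -0.88, 0.002], [0.001, -0.003, -1.0]]
wrist_force: [-0.0, 2.1, 1.5]
gripper_width: 0.453
```

arm_command([
  {"fingers":45,"travel":[0,0.1,0],"roll":0},
  {"fingers":45,"travel":[0,0.2,0],"roll":0},
  {"fingers":45,"travel":[0,0.3,0],"roll":0},
  {"fingers":45,"travel":[0,0.3,0],"roll":0},
])

```text
time_s: 5.25
tcp_pos: [0.5469, 0.2275, 0.1972]
ee_rot: [[0.879, -0.476, 0.002], [-0.476, -0.879, 0.002], [0.001, -0.003, -1.0]]
wrist_force: [2.0, 5.1, 3.5]
gripper_width: 0.448
```

arm_command([
  {"fingers":45,"travel":[0,0.1,0],"roll":0},
  {"fingers":45,"travel":[0,0.2,0],"roll":0},
  {"fingers":45,"travel":[0,0.2,0],"roll":0},
])

```text
time_s: 5.55
tcp_pos: [0.5465, 0.2266, 0.1974]
ee_rot: [[0.88, -0.476, 0.004], [-0.476, -0.88, 0.003], [0.002, -0.005, -1.0]]
wrist_force: [2.4, 6.3, 2.9]
gripper_width: 0.448
```

arm_command([
  {"fingers":45,"travel":[0,0.1,0],"roll":0},
  {"fingers":45,"travel":[0,0.2,0],"roll":0},
  {"fingers":45,"travel":[0,0.3,0],"roll":0},
  {"fingers":45,"travel":[0,0.3,0],"roll":0},
])

```text
time_s: 5.95
tcp_pos: [0.5459, 0.2255, 0.1976]
ee_rot: [[0.88, -0.475, 0.007], [-0.475, -0.88, 0.006], [0.003, -0.009, -1.0]]
wrist_force: [4.1, 10.0, 1.4]
gripper_width: 0.453
```

arm_command([
  {"fingers":45,"travel":[0,0.1,0],"roll":0},
  {"fingers":45,"travel":[0,0.2,0],"roll":0},
  {"fingers":45,"travel":[0,0.2,0],"roll":0},
])

```text
time_s: 6.25
tcp_pos: [0.5455, 0.2248, 0.1977]
ee_rot: [[0.88, -0.475, 0.008], [-0.475, -0.88, 0.008], [0.003, -0.011, -1.0]]
wrist_force: [4.1, 12.0, 0.8]
gripper_width: 0.45
```

The resistance is stiff: most of the motion is the pump tipping and the arm giving. This end looks caught, so I'll lean the other way.

arm_command([
  {"fingers":45,"travel":[0,-0.5,0],"roll":0},
  {"fingers":45,"travel":[0,-1.1,0],"roll":0},
  {"fingers":45,"travel":[0,-1.7,0],"roll":0},
  {"fingers":45,"travel":[0,-2.2,0],"roll":0},
  {"fingers":45,"travel":[0,-2.6,0],"roll":0},
  {"fingers":45,"travel":[0,-2.9,0],"roll":0},
  {"fingers":45,"travel":[0,-3.1,0],"roll":0},
  {"fingers":45,"travel":[0,-3.2,0],"roll":0},
  {"fingers":45,"travel":[0,-3.2,0],"roll":0},
])

```text
time_s: 7.15
tcp_pos: [0.5576, 0.2482, 0.1967]
ee_rot: [[0.879, -0.476, -0.001], [-0.476, -0.879, -0.001], [-0.0, 0.002, -1.0]]
wrist_force: [-2.1, -2.1, 2.5]
gripper_width: 0.45
```

arm_command([
  {"fingers":45,"travel":[0,-0.1,0],"roll":0},
  {"fingers":45,"travel":[0,-0.2,0],"roll":0},
  {"fingers":45,"travel":[0,-0.3,0],"roll":0},
  {"fingers":45,"travel":[0,-0.4,0],"roll":0},
  {"fingers":45,"travel":[0,-0.4,0],"roll":0},
])

```text
time_s: 7.65
tcp_pos: [0.5585, 0.2499, 0.1969]
ee_rot: [[0.879, -0.476, -0.004], [-0.476, -0.879, -0.005], [-0.001, 0.007, -1.0]]
wrist_force: [-4.6, -7.9, 5.4]
gripper_width: 0.448
```

arm_command([
  {"fingers":45,"travel":[0,-0.1,0],"roll":0},
  {"fingers":45,"travel":[0,-0.2,0],"roll":0},
  {"fingers":45,"travel":[0,-0.3,0],"roll":0},
  {"fingers":45,"travel":[0,-0.3,0],"roll":0},
])

```text
time_s: 8.05
tcp_pos: [0.559, 0.2508, 0.197]
ee_rot: [[0.879, -0.477, -0.007], [-0.477, -0.879, -0.009], [-0.002, 0.011, -1.0]]
wrist_force: [-6.4, -10.7, 7.9]
gripper_width: 0.45
```

arm_command([
  {"fingers":45,"travel":[0,-0.1,0],"roll":0},
  {"fingers":45,"travel":[0,-0.2,0],"roll":0},
  {"fingers":45,"travel":[0,-0.3,0],"roll":0},
  {"fingers":45,"travel":[0,-0.3,0],"roll":0},
])

```text
time_s: 8.45
tcp_pos: [0.5595, 0.2518, 0.197]
ee_rot: [[0.879, -0.477, -0.01], [-0.477, -0.879, -0.012], [-0.003, 0.015, -1.0]]
wrist_force: [-8.6, -14.0, 9.5]
gripper_width: 0.448
```

Here it is fully rigid at about 1.5 N m, stiffer than the first side, so this is the caught end. I'm going back to the first side and pushing further.

arm_command([
  {"fingers":45,"travel":[0,0.6,0],"roll":0},
  {"fingers":45,"travel":[0,1.3,0],"roll":0},
  {"fingers":45,"travel":[0,2.0,0],"roll":0},
  {"fingers":45,"travel":[0,2.7,0],"roll":0},
  {"fingers":45,"travel":[0,3.2,0],"roll":0},
  {"fingers":45,"travel":[0,3.6,0],"roll":0},
  {"fingers":45,"travel":[0,3.9,0],"roll":0},
  {"fingers":45,"travel":[0,4.1,0],"roll":0},
  {"fingers":45,"travel":[0,4.2,0],"roll":0},
  {"fingers":45,"travel":[0,4.3,0],"roll":0},
])

```text
time_s: 9.45
tcp_pos: [0.5457, 0.2248, 0.1982]
ee_rot: [[0.88, -0.475, 0.011], [-0.475, -0.88, 0.01], [0.004, -0.014, -1.0]]
wrist_force: [4.5, 11.5, -0.1]
gripper_width: 0.452
```

arm_command([
  {"fingers":45,"travel":[0,0.1,0],"roll":0},
  {"fingers":45,"travel":[0,0.2,0],"roll":0},
  {"fingers":45,"travel":[0,0.3,0],"roll":0},
  {"fingers":45,"travel":[0,0.3,0],"roll":0},
])

```text
time_s: 9.85
tcp_pos: [0.5452, 0.2237, 0.1983]
ee_rot: [[0.88, -0.474, 0.013], [-0.474, -0.88, 0.013], [0.005, -0.018, -1.0]]
wrist_force: [6.1, 13.9, -0.7]
gripper_width: 0.454
```

arm_command([
  {"fingers":45,"travel":[0,0.1,0],"roll":0},
  {"fingers":45,"travel":[0,0.2,0],"roll":0},
  {"fingers":45,"travel":[0,0.3,0],"roll":0},
  {"fingers":45,"travel":[0,0.3,0],"roll":0},
])

```text
time_s: 10.25
tcp_pos: [0.5447, 0.2228, 0.1983]
ee_rot: [[0.88, -0.474, 0.016], [-0.474, -0.88, 0.017], [0.006, -0.022, -1.0]]
wrist_force: [7.1, 17.5, -3.4]
gripper_width: 0.453
```

```bash
cat > tilt.py <<'E'
from h import *
def tilt(cam="wrist"):
    s=sense();R=np.array(s["ee_rot"])
    p,W=cloud(cam)
    y=np.array([-.475,-.88,0]);x=np.array([.88,-.475,0]);c=np.array([.552,.239,0])
    Q=np.stack([(W-c)@x,(W-c)@y,W[...,2]],-1)
    m=(abs(Q[...,0]-.005)<.028)&(abs(Q[...,1])<.085)&(Q[...,2]>.13)&(Q[...,2]<.175)
    hsv=cv2.cvtColor(p,cv2.COLOR_RGB2HSV);yel=(hsv[...,0]>15)&(hsv[...,0]<38)&(hsv[...,1]>100)
    m&=~yel
    q=Q[m];A=np.c_[q[:,:2],np.ones(len(q))]
    for _ in range(4):
        k,*_r=np.linalg.lstsq(A,q[:,2],rcond=None);e=abs(q[:,2]-A@k);g=e<max(.002,2*np.median(e));A,q=A[g],q[g]
    F=np.array(s["wrist_force"]);mo=np.array(s["moment"])
    print(cam,"n",len(q),"slope x,y",k.round(4)[:2],"z0",k[2].round(4),"res",np.median(abs(q[:,2]-A@k)).round(4),"yrange",np.percentile(q[:,1],[1,99]).round(3),"Fy",(F@y).round(1),"Fz",F[2].round(1),"Mx",(mo@x).round(2),"t",s["time_s"])
    return p,Q
E
python3 - <<'E'
from tilt import *
p,Q=tilt();tilt("top");tilt("scene")
E
```

```text
wrist n 7475 slope x,y [-0.0041 -0.087 ] z0 0.1488 res 0.0004 yrange [-0.058  0.068] Fy -18.7 Fz -3.4 Mx 5.63 t 10.25
top n 35 slope x,y [0.0092 0.0035] z0 0.1434 res 0.0008 yrange [0.011 0.063] Fy -20.4 Fz -4.2 Mx 5.64 t 10.3
scene n 279 slope x,y [-0.0508 -0.0735] z0 0.1468 res 0.0014 yrange [-0.058  0.069] Fy -18.2 Fz -3.5 Mx 5.56 t 10.35
```

The cover's top is actually tilted 0.087 rad with the free end rising, so this end is giving. I'll continue.

arm_command([
  {"fingers":45,"travel":[0,0.1,0],"roll":0},
  {"fingers":45,"travel":[0,0.2,0],"roll":0},
  {"fingers":45,"travel":[0,0.2,0],"roll":0},
])

```text
time_s: 10.7
tcp_pos: [0.5443, 0.2219, 0.1985]
ee_rot: [[0.881, -0.474, 0.017], [-0.474, -0.88, 0.018], [0.007, -0.024, -1.0]]
wrist_force: [8.1, 19.2, -3.8]
gripper_width: 0.451
```

```bash
python3 - <<'E'
from tilt import *
p,Q=tilt();tilt()
E
```

```text
wrist n 7473 slope x,y [-0.005  -0.0952] z0 0.1491 res 0.0004 yrange [-0.058  0.069] Fy -20.8 Fz -3.8 Mx 6.08 t 10.7
wrist n 7479 slope x,y [-0.0042 -0.0956] z0 0.1491 res 0.0004 yrange [-0.058  0.069] Fy -21.5 Fz -3.2 Mx 6.14 t 10.75
```

```bash
cat > strips.py <<'E'
from tilt import *
def strips():
    p,Q=tilt()
    for a in np.arange(.03,.075,.005):
        m=(Q[...,0]>a)&(Q[...,0]<a+.005)&(abs(Q[...,1])<.075)&(Q[...,2]>.015)&(Q[...,2]<.13)
        q=Q[m]
        if len(q)<30: continue
        out=[]
        for b in np.arange(-.07,.07,.02):
            z=q[(q[:,1]>b)&(q[:,1]<b+.02),2];out.append(round(float(np.median(z)),4) if len(z)>4 else None)
        print(round(a,3),len(q),out)
    return p,Q
E
python3 - <<'E'
from strips import *
p,Q=strips();cv2.imwrite("pics/w3.png",p[:,:,::-1])
E
```

```text
wrist n 7463 slope x,y [-0.0059 -0.096 ] z0 0.1492 res 0.0004 yrange [-0.058  0.069] Fy -21.4 Fz -3.4 Mx 6.06 t 10.8
0.03 1406 [0.075, 0.0793, 0.0783, 0.0784, 0.0784, 0.0766, 0.0714, 0.0705]
0.035 842 [0.075, 0.0743, 0.0737, 0.0731, 0.0724, 0.0721, 0.0714, 0.0693]
0.04 960 [0.063, 0.0626, 0.0712, 0.0728, 0.0692, 0.0603, 0.0604, 0.0668]
0.045 333 [None, None, 0.07, 0.0745, 0.0656, None, None, None]
0.05 344 [None, None, 0.0704, 0.0742, 0.0669, None, None, None]
0.055 229 [None, None, 0.0605, 0.055, 0.0596, None, None, None]
0.06 103 [None, None, 0.0501, 0.054, None, None, None, None]
0.065 125 [None, None, 0.0491, 0.054, None, None, None, None]
0.07 105 [None, None, 0.0496, 0.0539, None, None, None, None]
```

View pics/w3.png

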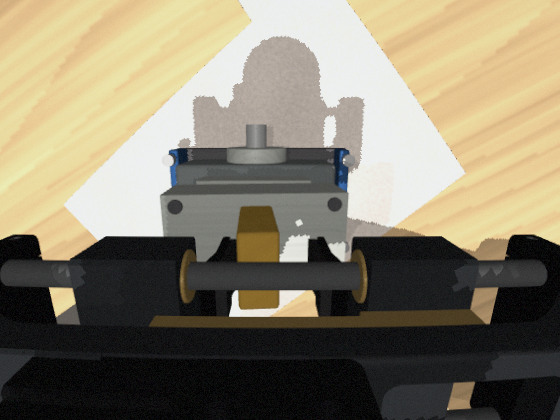

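arm_command([
  {"fingers":45,"travel":[0,0.1,0],"roll":0},
  {"fingers":45,"travel":[0,0.2,0],"roll":0},
  {"fingers":45,"travel":[0,0.2,0],"roll":0},
])

```text
time_s: 11.15
tcp_pos: [0.544, 0.2212, 0.1986]
ee_rot: [[0.881, -0.473, 0.019], [-0.474, -0.88, 0.02], [0.007, -0.027, -1.0]]
wrist_force: [9.0, 22.2, -4.9]
gripper_width: 0.452
```

```bash
python3 - <<'E'
from strips import *
p,Q=strips()
E
```

```text
wrist n 7456 slope x,y [-0.0054 -0.1023] z0 0.1493 res 0.0004 yrange [-0.057  0.069] Fy -23.8 Fz -4.9 Mx 6.97 t 11.15
0.03 1385 [0.0752, 0.0794, 0.0791, 0.0783, 0.0774, 0.077, 0.0711, 0.0696]
0.035 891 [0.0751, 0.0746, 0.0739, 0.0732, 0.0724, 0.0717, 0.071, 0.069]
0.04 942 [0.062, 0.0615, 0.0713, 0.0733, 0.0692, 0.0591, 0.0586, None]
0.045 335 [None, None, 0.0697, 0.0745, 0.0662, None, None, None]
0.05 332 [None, 0.0559, 0.0699, 0.0744, 0.0674, None, None, None]
0.055 243 [None, None, 0.0581, 0.0555, 0.057, None, None, None]
0.06 99 [None, None, 0.0498, 0.054, None, None, None, None]
0.065 98 [None, None, 0.0502, 0.0542, None, None, None, None]
0.07 119 [None, None, 0.0505, 0.054, None, None, None, None]
```

The moment has reached 2 N m with no click, so I'll stop here. I'll measure the neutral tilt and then try the other side with the tilt measured as well.

arm_command([
  {"fingers":45,"travel":[0,-0.6,0],"roll":0},
  {"fingers":45,"travel":[0,-1.3,0],"roll":0},
  {"fingers":45,"travel":[0,-2.0,0],"roll":0},
  {"fingers":45,"travel":[0,-2.6,0],"roll":0},
  {"fingers":45,"travel":[0,-2.9,0],"roll":0},
  {"fingers":45,"travel":[0,-2.9,0],"roll":0},
  {"fingers":45,"travel":[0,-2.9,0],"roll":0},
])

```text
time_s: 11.9
tcp_pos: [0.5511, 0.236, 0.1963]
ee_rot: [[0.879, -0.476, -0.001], [-0.476, -0.879, -0.001], [-0.0, 0.001, -1.0]]
wrist_force: [0.1, 0.2, -1.0]
gripper_width: 0.448
```

```bash
python3 - <<'E'
from strips import *
p,Q=strips()
E
```

```text
wrist n 7649 slope x,y [-0.0062 -0.0578] z0 0.149 res 0.0004 yrange [-0.06   0.067] Fy -0.2 Fz -1.0 Mx -0.09 t 11.9
0.03 1408 [0.0733, 0.0791, 0.0797, 0.0807, 0.0809, 0.0756, 0.0735, 0.0729]
0.035 918 [0.0731, 0.0732, 0.0732, 0.0731, 0.0732, 0.0731, 0.0731, 0.0723]
0.04 978 [0.0647, 0.0603, 0.0699, 0.0738, 0.0701, 0.0589, 0.0596, 0.071]
0.045 354 [None, None, 0.0692, 0.0747, 0.0681, 0.0152, None, None]
0.05 326 [None, None, 0.0684, 0.0746, 0.0674, None, None, None]
0.055 263 [None, None, 0.0558, 0.0556, 0.0581, None, None, None]
0.06 100 [None, None, None, 0.0538, None, None, None, None]
0.065 120 [None, None, None, 0.0538, None, None, None, None]
0.07 100 [None, None, None, 0.0541, None, None, None, None]
```

arm_command([
  {"fingers":45,"travel":[0,-0.5,0],"roll":0},
  {"fingers":45,"travel":[0,-0.8,0],"roll":0},
  {"fingers":45,"travel":[0,-1.1,0],"roll":0},
  {"fingers":45,"travel":[0,-1.4,0],"roll":0},
  {"fingers":45,"travel":[0,-1.6,0],"roll":0},
  {"fingers":45,"travel":[0,-1.8,0],"roll":0},
  {"fingers":45,"travel":[0,-1.8,0],"roll":0},
])

```text
time_s: 12.65
tcp_pos: [0.5584, 0.2496, 0.1969]
ee_rot: [[0.879, -0.476, -0.005], [-0.476, -0.879, -0.006], [-0.001, 0.008, -1.0]]
wrist_force: [-4.9, -8.3, 4.4]
gripper_width: 0.454
```

```bash
python3 - <<'E'
from strips import *
p,Q=strips()
E
```

```text
wrist n 7670 slope x,y [-0.0046  0.041 ] z0 0.1475 res 0.0004 yrange [-0.066  0.062] Fy 9.6 Fz 4.4 Mx -2.83 t 12.65
0.03 1356 [0.0724, 0.0758, 0.0805, 0.0819, 0.0822, 0.0772, 0.0738, 0.0733]
0.035 964 [0.0724, 0.0727, 0.0728, 0.073, 0.0731, 0.0737, 0.0737, 0.073]
0.04 951 [0.0571, 0.0583, 0.0697, 0.0733, 0.0707, 0.0609, 0.0622, 0.0714]
0.045 342 [None, None, 0.0674, 0.0744, 0.0688, None, None, None]
0.05 329 [None, None, 0.0682, 0.0744, 0.0689, None, None, None]
0.055 253 [None, None, 0.0588, 0.0558, 0.0607, None, None, None]
0.06 105 [None, None, None, 0.0536, None, None, None, None]
0.065 126 [None, None, None, 0.0538, None, None, None, None]
0.07 105 [None, None, None, 0.0536, None, None, None, None]
```

arm_command([
  {"fingers":45,"travel":[0,-0.2,0],"roll":0},
  {"fingers":45,"travel":[0,-0.4,0],"roll":0},
  {"fingers":45,"travel":[0,-0.6,0],"roll":0},
  {"fingers":45,"travel":[0,-0.6,0],"roll":0},
])

```text
time_s: 13.1
tcp_pos: [0.5594, 0.2515, 0.1969]
ee_rot: [[0.879, -0.477, -0.01], [-0.477, -0.879, -0.013], [-0.003, 0.017, -1.0]]
wrist_force: [-7.5, -15.6, 9.8]
gripper_width: 0.451
```

```bash
python3 - <<'E'
from strips import *
p,Q=strips()
E
```

```text
wrist n 7699 slope x,y [-0.0047  0.0575] z0 0.1477 res 0.0004 yrange [-0.067  0.061] Fy 17.3 Fz 9.8 Mx -5.19 t 13.1
0.03 1434 [0.072, 0.0762, 0.0784, 0.0781, 0.0821, 0.0791, 0.0744, 0.074]
0.035 887 [0.072, 0.0722, 0.0727, 0.073, 0.0736, 0.074, 0.0744, 0.0743]
0.04 1009 [0.0596, 0.0604, 0.0698, 0.073, 0.0711, 0.0638, 0.0648, 0.0655]
0.045 327 [None, None, 0.0667, 0.0745, 0.0686, None, None, None]
0.05 347 [None, None, 0.0676, 0.0745, 0.07, None, None, None]
0.055 240 [None, None, 0.0609, 0.0551, 0.0589, None, None, None]
0.06 120 [None, None, None, 0.0539, 0.0495, None, None, None]
0.065 100 [None, None, None, 0.0541, None, None, None, None]
0.07 100 [None, None, None, 0.0537, None, None, None, None]
```

arm_command([
  {"fingers":45,"travel":[0,0.6,0],"roll":0},
  {"fingers":45,"travel":[0,1.3,0],"roll":0},
  {"fingers":45,"travel":[0,2.0,-0.1],"roll":0},
  {"fingers":45,"travel":[0,2.7,-0.3],"roll":0},
  {"fingers":45,"travel":[0,3.3,-0.3],"roll":0},
  {"fingers":45,"travel":[0,3.8,-0.3],"roll":0},
  {"fingers":45,"travel":[0,4.2,-0.3],"roll":0},
  {"fingers":45,"travel":[0,4.5,-0.3],"roll":0},
  {"fingers":45,"travel":[0,4.8,-0.3],"roll":0},
  {"fingers":45,"travel":[0,4.8,-0.3],"roll":0},
])

```text
time_s: 14.15
tcp_pos: [0.5447, 0.2229, 0.2014]
ee_rot: [[0.88, -0.474, 0.015], [-0.474, -0.88, 0.016], [0.006, -0.021, -1.0]]
wrist_force: [6.7, 15.6, -1.4]
gripper_width: 0.453
```

arm_command([
  {"fingers":45,"travel":[0,0,-0.1],"roll":0},
  {"fingers":45,"travel":[0,0,-0.2],"roll":0},
  {"fingers":45,"travel":[0,0,-0.3],"roll":0},
  {"fingers":45,"travel":[0,0,-0.3],"roll":0},
])

```text
time_s: 14.55
tcp_pos: [0.5442, 0.2225, 0.2019]
ee_rot: [[0.88, -0.475, 0.012], [-0.475, -0.88, 0.014], [0.004, -0.018, -1.0]]
wrist_force: [9.4, 16.3, -10.6]
gripper_width: 0.453
```

```bash
python3 - <<'E'
from strips import *
p,Q=strips()
E
```

```text
wrist n 7509 slope x,y [-0.0017 -0.0888] z0 0.1489 res 0.0004 yrange [-0.058  0.068] Fy -18.9 Fz -10.6 Mx 5.31 t 14.55
0.03 1358 [0.0751, 0.076, 0.0807, 0.08, 0.08, 0.0745, 0.0716, 0.07]
0.035 798 [0.0748, 0.0741, 0.0737, 0.0731, 0.0725, 0.072, 0.0714, 0.07]
0.04 993 [0.064, 0.0642, 0.0712, 0.0727, 0.0694, 0.0584, 0.0628, None]
0.045 306 [None, None, 0.0694, 0.0742, 0.0668, None, None, None]
0.05 338 [None, None, 0.0702, 0.0742, 0.067, None, None, None]
0.055 225 [None, None, 0.062, 0.0549, 0.0616, None, None, None]
0.06 103 [None, None, 0.0499, 0.0541, None, None, None, None]
0.065 111 [None, None, 0.0492, 0.0539, None, None, None, None]
0.07 113 [None, None, 0.0498, 0.0539, None, None, None, None]
```

On the − side the finger's downward friction (Fz ≈ 10 N) was cancelling most of the lift. I'll retry that side and raise the tool while pushing.

arm_command([
  {"fingers":45,"travel":[0,-0.6,0.3],"roll":0},
  {"fingers":45,"travel":[0,-1.3,0.5],"roll":0},
  {"fingers":45,"travel":[0,-2.0,0.5],"roll":0},
  {"fingers":45,"travel":[0,-2.7,0.5],"roll":0},
  {"fingers":45,"travel":[0,-3.2,0.5],"roll":0},
  {"fingers":45,"travel":[0,-3.6,0.4],"roll":0},
  {"fingers":45,"travel":[0,-3.9,0.3],"roll":0},
  {"fingers":45,"travel":[0,-4.2,0.1],"roll":0},
  {"fingers":45,"travel":[0,-4.4,-0.1],"roll":0},
  {"fingers":45,"travel":[0,-4.4,-0.2],"roll":0},
])

```text
time_s: 15.6
tcp_pos: [0.5577, 0.2508, 0.2016]
ee_rot: [[0.879, -0.478, -0.01], [-0.478, -0.879, -0.008], [-0.005, 0.012, -1.0]]
wrist_force: [-3.0, -6.6, -4.3]
gripper_width: 0.453
```

```bash
python3 - <<'E'
from strips import *
p,Q=strips()
E
```

```text
wrist n 7726 slope x,y [-0.0075  0.0458] z0 0.148 res 0.0004 yrange [-0.066  0.061] Fy 7.3 Fz -4.3 Mx -2.25 t 15.6
0.03 1380 [0.0725, 0.0776, 0.0789, 0.0792, 0.0799, 0.0756, 0.0741, 0.0733]
0.035 810 [0.0727, 0.0727, 0.0732, 0.0732, 0.0735, 0.0737, 0.0739, 0.0733]
0.04 1002 [0.0599, 0.0605, 0.0698, 0.0732, 0.0713, 0.065, 0.0654, 0.0724]
0.045 316 [None, None, 0.0674, 0.0747, 0.0684, None, None, None]
0.05 342 [None, None, 0.0681, 0.0746, 0.0697, None, None, None]
0.055 225 [None, None, 0.0614, 0.0548, 0.0643, None, None, None]
0.06 99 [None, None, None, 0.0536, None, None, None, None]
0.065 122 [None, None, None, 0.054, None, None, None, None]
0.07 104 [None, None, None, 0.0536, 0.0474, None, None, None]
```

arm_command([
  {"fingers":45,"travel":[0,-0.1,0],"roll":0},
  {"fingers":45,"travel":[0,-0.2,-0.1],"roll":0},
  {"fingers":45,"travel":[0,-0.3,-0.1],"roll":0},
  {"fingers":45,"travel":[0,-0.4,-0.2],"roll":0},
  {"fingers":45,"travel":[0,-0.4,-0.2],"roll":0},
])

```text
time_s: 16.15
tcp_pos: [0.5581, 0.2522, 0.2023]
ee_rot: [[0.878, -0.478, -0.015], [-0.478, -0.878, -0.012], [-0.008, 0.017, -1.0]]
wrist_force: [-3.9, -10.0, -6.9]
gripper_width: 0.452
```

```bash
python3 - <<'E'
from strips import *
p,Q=strips()
E
```

```text
wrist n 7724 slope x,y [-0.0039  0.0565] z0 0.148 res 0.0004 yrange [-0.067  0.061] Fy 10.6 Fz -6.9 Mx -3.23 t 16.15
0.03 1363 [0.0723, 0.0765, 0.0803, 0.0782, 0.0794, 0.0751, 0.0742, 0.0738]
0.035 881 [0.072, 0.0724, 0.0728, 0.0731, 0.0735, 0.0738, 0.0742, 0.074]
0.04 940 [0.0554, 0.0574, 0.0695, 0.0734, 0.0709, 0.063, 0.0644, 0.0715]
0.045 331 [None, None, 0.0678, 0.0744, 0.0696, None, None, None]
0.05 317 [None, None, 0.0668, 0.0745, 0.0693, None, None, None]
0.055 249 [None, None, 0.0551, 0.0554, 0.059, None, None, None]
0.06 99 [None, None, None, 0.0537, None, None, None, None]
0.065 99 [None, None, None, 0.054, None, None, None, None]
0.07 119 [None, None, None, 0.0537, None, None, None, None]
```

arm_command([
  {"fingers":45,"travel":[0,-0.2,0],"roll":0},
  {"fingers":45,"travel":[0,-0.4,-0.1],"roll":0},
  {"fingers":45,"travel":[0,-0.5,-0.1],"roll":0},
  {"fingers":45,"travel":[0,-0.6,-0.2],"roll":0},
  {"fingers":45,"travel":[0,-0.6,-0.2],"roll":0},
])

```text
time_s: 16.7
tcp_pos: [0.559, 0.2544, 0.2025]
ee_rot: [[0.878, -0.479, -0.022], [-0.479, -0.877, -0.018], [-0.01, 0.026, -1.0]]
wrist_force: [-5.8, -15.7, -8.4]
gripper_width: 0.451
```

```bash
python3 - <<'E'
from strips import *
p,Q=strips()
E
```

```text
wrist n 7739 slope x,y [-0.0053  0.0737] z0 0.1485 res 0.0004 yrange [-0.068  0.059] Fy 16.6 Fz -8.4 Mx -4.99 t 16.7
0.03 1352 [0.0717, 0.0752, 0.081, 0.0826, 0.083, 0.0791, 0.0749, 0.0744]
0.035 901 [0.0717, 0.0721, 0.0727, 0.073, 0.0737, 0.0744, 0.0747, 0.0742]
0.04 942 [0.0614, 0.0543, 0.0694, 0.0736, 0.0709, 0.0616, 0.0632, 0.0718]
0.045 331 [None, None, 0.0677, 0.0744, 0.0701, None, None, None]
0.05 306 [None, None, 0.0668, 0.0747, 0.0697, None, None, None]
0.055 245 [None, None, 0.056, 0.0546, 0.0556, None, None, None]
0.06 112 [None, None, None, 0.0539, 0.0471, None, None, None]
0.065 105 [None, None, None, 0.054, 0.0483, None, None, None]
0.07 105 [None, None, None, 0.0538, 0.0488, None, None, None]
```

arm_command([
  {"fingers":45,"travel":[0,-0.1,0],"roll":0},
  {"fingers":45,"travel":[0,-0.2,-0.1],"roll":0},
  {"fingers":45,"travel":[0,-0.3,-0.2],"roll":0},
  {"fingers":45,"travel":[0,-0.4,-0.3],"roll":0},
  {"fingers":45,"travel":[0,-0.4,-0.3],"roll":0},
])

```text
time_s: 17.25
tcp_pos: [0.5646, 0.263, 0.2092]
ee_rot: [[0.879, -0.478, -0.009], [-0.478, -0.878, -0.007], [-0.005, 0.011, -1.0]]
wrist_force: [-4.5, -7.1, -2.9]
gripper_width: 0.454
```

```bash
python3 - <<'E'
from strips import *
p,Q=strips()
E
```

```text
wrist n 7525 slope x,y [-0.0043  0.1767] z0 0.1545 res 0.0004 yrange [-0.073  0.053] Fy 8.4 Fz -2.9 Mx -2.37 t 17.25
0.03 1218 [0.0726, 0.0762, 0.0779, 0.0786, 0.0796, 0.079, 0.0738, 0.0736]
0.035 898 [0.0724, 0.0726, 0.0727, 0.0732, 0.0734, 0.0737, 0.0737, 0.0732]
0.04 864 [0.0628, 0.0634, 0.0694, 0.0733, 0.0706, 0.0589, 0.0597, 0.0696]
0.045 296 [None, None, 0.0674, 0.0743, 0.0684, None, None, None]
0.05 321 [None, None, 0.068, 0.0743, 0.0688, None, None, None]
0.055 220 [None, None, 0.0605, 0.055, 0.0635, None, None, None]
0.06 95 [None, None, None, 0.0539, None, None, None, None]
0.065 94 [None, None, None, 0.0535, None, None, None, None]
0.07 94 [None, None, None, 0.0537, None, None, None, None]
```

It clicked: the cover leans 0.177 rad and the pump is still down. I'll lean the other way now, again raising while pushing.

arm_command([
  {"fingers":45,"travel":[0,0.4,0],"roll":0},
  {"fingers":45,"travel":[0,0.9,0.1],"roll":0},
  {"fingers":45,"travel":[0,1.4,0.2],"roll":0},
  {"fingers":45,"travel":[0,1.7,0.2],"roll":0},
  {"fingers":45,"travel":[0,2.0,0.1],"roll":0},
  {"fingers":45,"travel":[0,2.3,0],"roll":0},
  {"fingers":45,"travel":[0,2.5,-0.1],"roll":0},
  {"fingers":45,"travel":[0,2.5,-0.1],"roll":0},
])

```text
time_s: 18.1
tcp_pos: [0.5559, 0.2448, 0.2129]
ee_rot: [[0.879, -0.476, 0.001], [-0.476, -0.879, 0.001], [0.001, -0.002, -1.0]]
wrist_force: [0.5, 0.8, 0.0]
gripper_width: 0.447
```

```bash
python3 - <<'E'
from strips import *
p,Q=tilt()
E
```

```text
wrist n 7235 slope x,y [-0.0044  0.1354] z0 0.1532 res 0.0004 yrange [-0.071  0.055] Fy -1.0 Fz 0.0 Mx 0.22 t 18.1
```

arm_command([
  {"fingers":45,"travel":[0,0.1,0.4],"roll":0},
  {"fingers":45,"travel":[0,0.3,0.5],"roll":0},
  {"fingers":45,"travel":[0,0.5,0.5],"roll":0},
  {"fingers":45,"travel":[0,0.7,0.4],"roll":0},
  {"fingers":45,"travel":[0,0.9,0.3],"roll":0},
  {"fingers":45,"travel":[0,1.0,0.2],"roll":0},
  {"fingers":45,"travel":[0,1.0,0.2],"roll":0},
])

```text
time_s: 18.85
tcp_pos: [0.5528, 0.2384, 0.2113]
ee_rot: [[0.88, -0.475, 0.006], [-0.475, -0.88, 0.006], [0.002, -0.008, -1.0]]
wrist_force: [4.6, 7.6, -0.2]
gripper_width: 0.448
```

```bash
python3 - <<'E'
from strips import *
p,Q=tilt()
E
```

```text
wrist n 7623 slope x,y [-0.0028  0.0692] z0 0.1545 res 0.0004 yrange [-0.068  0.058] Fy -8.8 Fz -0.2 Mx 2.31 t 18.85
```

arm_command([
  {"fingers":45,"travel":[0,0.2,0],"roll":0},
  {"fingers":45,"travel":[0,0.3,-0.1],"roll":0},
  {"fingers":45,"travel":[0,0.5,-0.2],"roll":0},
  {"fingers":45,"travel":[0,0.6,-0.3],"roll":0},
  {"fingers":45,"travel":[0,0.6,-0.3],"roll":0},
])

```text
time_s: 19.4
tcp_pos: [0.5505, 0.2354, 0.2123]
ee_rot: [[0.88, -0.475, 0.007], [-0.475, -0.88, 0.01], [0.001, -0.012, -1.0]]
wrist_force: [7.1, 12.6, -8.6]
gripper_width: 0.452
```

```bash
python3 - <<'E'
from strips import *
p,Q=tilt()
E
```

```text
wrist n 7803 slope x,y [0.0064 0.0389] z0 0.1549 res 0.0004 yrange [-0.067  0.061] Fy -14.5 Fz -8.6 Mx 4.12 t 19.4
```

arm_command([
  {"fingers":45,"travel":[0,0.1,0],"roll":0},
  {"fingers":45,"travel":[0,0.2,-0.1],"roll":0},
  {"fingers":45,"travel":[0,0.3,-0.1],"roll":0},
  {"fingers":45,"travel":[0,0.4,-0.1],"roll":0},
  {"fingers":45,"travel":[0,0.4,-0.1],"roll":0},
])

```text
time_s: 19.95
tcp_pos: [0.5489, 0.2326, 0.2133]
ee_rot: [[0.88, -0.475, 0.008], [-0.475, -0.88, 0.011], [0.002, -0.013, -1.0]]
wrist_force: [6.6, 13.7, -8.0]
gripper_width: 0.453
```

```bash
python3 - <<'E'
from strips import *
p,Q=strips()
E
```

```text
wrist n 7924 slope x,y [0.0105 0.0155] z0 0.1556 res 0.0004 yrange [-0.065  0.063] Fy -15.2 Fz -8.0 Mx 4.25 t 19.95
0.03 1183 [0.075, 0.078, 0.0786, 0.0783, 0.0784, 0.0782, 0.0715, 0.0696]
0.035 852 [0.0751, 0.0745, 0.0737, 0.0732, 0.0726, 0.072, 0.0714, 0.07]
0.04 838 [0.0639, 0.064, 0.0707, 0.0736, 0.0696, 0.0636, 0.0639, None]
0.045 298 [None, None, 0.0691, 0.0745, 0.0669, None, 0.0151, None]
0.05 301 [None, None, 0.0689, 0.0746, 0.0678, None, None, None]
0.055 216 [None, None, 0.0524, 0.0549, 0.0529, None, None, None]
0.06 94 [None, None, 0.0504, 0.0544, None, None, None, None]
0.065 99 [None, None, 0.0497, 0.054, None, None, None, None]
0.07 117 [None, None, 0.0487, 0.054, None, None, None, None]
```

arm_command([
  {"fingers":45,"travel":[0,0.1,0],"roll":0},
  {"fingers":45,"travel":[0,0.2,0],"roll":0},
  {"fingers":45,"travel":[0,0.3,-0.1],"roll":0},
  {"fingers":45,"travel":[0,0.4,-0.1],"roll":0},
  {"fingers":45,"travel":[0,0.4,-0.1],"roll":0},
])

```text
time_s: 20.5
tcp_pos: [0.5463, 0.2259, 0.2174]
ee_rot: [[0.88, -0.475, 0.007], [-0.475, -0.88, 0.005], [0.003, -0.008, -1.0]]
wrist_force: [2.6, 5.5, 2.8]
gripper_width: 0.451
```

```bash
python3 - <<'E'
from strips import *
p,Q=tilt()
E
```

```text
wrist n 7751 slope x,y [-0.002  -0.0655] z0 0.1597 res 0.0004 yrange [-0.062  0.066] Fy -6.1 Fz 2.8 Mx 1.93 t 20.5
```

Second end clicked (both ends about 14 mm up). I'll continue in the same direction for this end's next click.

arm_command([
  {"fingers":45,"travel":[0,0.1,0.2],"roll":0},
  {"fingers":45,"travel":[0,0.2,0.3],"roll":0},
  {"fingers":45,"travel":[0,0.3,0.2],"roll":0},
  {"fingers":45,"travel":[0,0.4,0.1],"roll":0},
  {"fingers":45,"travel":[0,0.5,0],"roll":0},
  {"fingers":45,"travel":[0,0.6,-0.1],"roll":0},
  {"fingers":45,"travel":[0,0.6,-0.1],"roll":0},
])

```text
time_s: 21.25
tcp_pos: [0.5443, 0.223, 0.2164]
ee_rot: [[0.88, -0.475, 0.008], [-0.475, -0.88, 0.01], [0.003, -0.013, -1.0]]
wrist_force: [5.6, 12.5, -5.7]
gripper_width: 0.451
```

```bash
python3 - <<'E'
from strips import *
p,Q=tilt()
E
```

```text
wrist n 7746 slope x,y [ 0.0081 -0.0937] z0 0.1602 res 0.0004 yrange [-0.059  0.068] Fy -13.7 Fz -5.7 Mx 3.97 t 21.25
```

arm_command([
  {"fingers":45,"travel":[0,0.1,0],"roll":0},
  {"fingers":45,"travel":[0,0.2,-0.1],"roll":0},
  {"fingers":45,"travel":[0,0.3,-0.1],"roll":0},
  {"fingers":45,"travel":[0,0.4,-0.2],"roll":0},
  {"fingers":45,"travel":[0,0.4,-0.2],"roll":0},
])

```text
time_s: 21.8
tcp_pos: [0.5427, 0.2209, 0.2173]
ee_rot: [[0.88, -0.475, 0.009], [-0.475, -0.88, 0.012], [0.002, -0.015, -1.0]]
wrist_force: [7.9, 15.7, -9.5]
gripper_width: 0.455
```

```bash
python3 - <<'E'
from strips import *
p,Q=strips()
E
```

```text
wrist n 7700 slope x,y [ 0.0157 -0.1126] z0 0.1605 res 0.0004 yrange [-0.057  0.069] Fy -17.6 Fz -9.5 Mx 5.14 t 21.8
0.03 1211 [0.0752, 0.0762, 0.0805, 0.075, 0.0744, 0.0736, 0.0713, 0.0696]
0.035 768 [0.0748, 0.0743, 0.0737, 0.0731, 0.0725, 0.0718, 0.0713, 0.0693]
0.04 793 [0.0647, 0.066, 0.0709, 0.0733, 0.0687, 0.0658, 0.0663, None]
0.045 282 [None, None, 0.0698, 0.0744, 0.0676, None, None, None]
0.05 303 [None, None, 0.0703, 0.0745, 0.0668, None, None, None]
0.055 206 [None, None, 0.0521, 0.0551, 0.0536, None, None, None]
0.06 93 [None, None, 0.0506, 0.054, None, None, None, None]
0.065 95 [None, None, 0.0495, 0.0539, None, None, None, None]
0.07 96 [None, None, 0.0497, 0.0539, None, None, None, None]
```

arm_command([
  {"fingers":45,"travel":[0,0.1,0],"roll":0},
  {"fingers":45,"travel":[0,0.2,-0.1],"roll":0},
  {"fingers":45,"travel":[0,0.3,-0.1],"roll":0},
  {"fingers":45,"travel":[0,0.3,-0.1],"roll":0},
])

```text
time_s: 22.25
tcp_pos: [0.5401, 0.2165, 0.2189]
ee_rot: [[0.88, -0.475, 0.006], [-0.475, -0.88, 0.008], [0.001, -0.01, -1.0]]
wrist_force: [4.7, 10.6, -3.4]
gripper_width: 0.454
```

```bash
python3 - <<'E'
from strips import *
p,Q=tilt()
E
```

```text
wrist n 7590 slope x,y [ 0.0222 -0.1561] z0 0.1625 res 0.0004 yrange [-0.054  0.072] Fy -11.5 Fz -3.4 Mx 3.13 t 22.25
```

Force dropped and that end is about 24 mm up, so it is past the second click. I'll lean back for the other end.

arm_command([
  {"fingers":45,"travel":[0,-0.5,0.1],"roll":0},
  {"fingers":45,"travel":[0,-1.0,0.3],"roll":0},
  {"fingers":45,"travel":[0,-1.4,0.4],"roll":0},
  {"fingers":45,"travel":[0,-1.8,0.4],"roll":0},
  {"fingers":45,"travel":[0,-2.2,0.3],"roll":0},
  {"fingers":45,"travel":[0,-2.6,0.2],"roll":0},
  {"fingers":45,"travel":[0,-3.0,0.1],"roll":0},
  {"fingers":45,"travel":[0,-3.0,0.1],"roll":0},
])

```text
time_s: 23.1
tcp_pos: [0.5507, 0.236, 0.2182]
ee_rot: [[0.879, -0.477, -0.005], [-0.477, -0.879, -0.006], [-0.002, 0.008, -1.0]]
wrist_force: [-4.0, -4.1, 4.3]
gripper_width: 0.453
```

```bash
python3 - <<'E'
from strips import *
p,Q=tilt()
E
```

```text
wrist n 7615 slope x,y [ 0.0263 -0.1053] z0 0.1634 res 0.0004 yrange [-0.058  0.069] Fy 5.5 Fz 4.3 Mx -1.95 t 23.1
```

arm_command([
  {"fingers":45,"travel":[0,-0.2,0],"roll":0},
  {"fingers":45,"travel":[0,-0.4,-0.1],"roll":0},
  {"fingers":45,"travel":[0,-0.6,-0.3],"roll":0},
  {"fingers":45,"travel":[0,-0.7,-0.5],"roll":0},
  {"fingers":45,"travel":[0,-0.8,-0.6],"roll":0},
  {"fingers":45,"travel":[0,-0.8,-0.6],"roll":0},
])

```text
time_s: 23.75
tcp_pos: [0.5526, 0.2419, 0.2214]
ee_rot: [[0.878, -0.478, -0.011], [-0.478, -0.878, -0.008], [-0.006, 0.012, -1.0]]
wrist_force: [-4.0, -6.1, -4.8]
gripper_width: 0.45
```

```bash
python3 - <<'E'
from strips import *
p,Q=tilt()
E
```

```text
wrist n 7709 slope x,y [ 0.0352 -0.0459] z0 0.1643 res 0.0004 yrange [-0.061  0.067] Fy 7.3 Fz -4.8 Mx -2.14 t 23.75
```

arm_command([
  {"fingers":45,"travel":[0,-0.2,0],"roll":0},
  {"fingers":45,"travel":[0,-0.4,-0.1],"roll":0},
  {"fingers":45,"travel":[0,-0.6,-0.2],"roll":0},
  {"fingers":45,"travel":[0,-0.7,-0.2],"roll":0},
  {"fingers":45,"travel":[0,-0.7,-0.2],"roll":0},
])

```text
time_s: 24.3
tcp_pos: [0.5576, 0.2494, 0.2253]
ee_rot: [[0.879, -0.477, -0.006], [-0.477, -0.879, -0.005], [-0.003, 0.007, -1.0]]
wrist_force: [-3.1, -6.5, -2.9]
gripper_width: 0.448
```

```bash
python3 - <<'E'
from strips import *
p,Q=tilt()
E
```

```text
wrist n 7638 slope x,y [0.0358 0.0336] z0 0.1605 res 0.0004 yrange [-0.065  0.062] Fy 7.2 Fz -2.9 Mx -2.24 t 24.3
```

arm_command([
  {"fingers":45,"travel":[0,-0.2,0.1],"roll":0},
  {"fingers":45,"travel":[0,-0.4,0.1],"roll":0},
  {"fingers":45,"travel":[0,-0.6,0],"roll":0},
  {"fingers":45,"travel":[0,-0.8,-0.1],"roll":0},
  {"fingers":45,"travel":[0,-0.8,-0.1],"roll":0},
])

```text
time_s: 24.85
tcp_pos: [0.5588, 0.2528, 0.2252]
ee_rot: [[0.878, -0.478, -0.014], [-0.478, -0.878, -0.013], [-0.006, 0.018, -1.0]]
wrist_force: [-8.4, -12.2, -1.8]
gripper_width: 0.45
```

```bash
python3 - <<'E'
from strips import *
p,Q=strips()
E
```

```text
wrist n 7562 slope x,y [0.0416 0.0589] z0 0.1606 res 0.0004 yrange [-0.067  0.061] Fy 14.7 Fz -1.8 Mx -4.59 t 24.85
0.03 1179 [0.0716, 0.0733, 0.0744, 0.0762, 0.0765, 0.078, 0.0751, 0.0743]
0.035 735 [0.0714, 0.072, 0.0726, 0.0731, 0.0735, 0.0743, 0.0747, 0.0744]
0.04 774 [0.0611, 0.0624, 0.0694, 0.0733, 0.0711, 0.0685, 0.0695, 0.0655]
0.045 278 [None, None, 0.0674, 0.0744, 0.0689, None, None, None]
0.05 276 [None, None, 0.0672, 0.0744, 0.0696, None, None, None]
0.055 204 [None, None, 0.0626, 0.0551, 0.0639, None, None, None]
0.06 94 [None, None, None, 0.0538, 0.0474, None, None, None]
0.065 95 [None, None, None, 0.0538, 0.048, None, None, None]
0.07 95 [None, None, None, 0.0538, 0.0489, None, None, None]
```

arm_command([
  {"fingers":45,"travel":[0,-0.1,-0.1],"roll":0},
  {"fingers":45,"travel":[0,-0.2,-0.2],"roll":0},
  {"fingers":45,"travel":[0,-0.3,-0.3],"roll":0},
  {"fingers":45,"travel":[0,-0.4,-0.4],"roll":0},
  {"fingers":45,"travel":[0,-0.4,-0.4],"roll":0},
])

```text
time_s: 25.4
tcp_pos: [0.5587, 0.2554, 0.2258]
ee_rot: [[0.878, -0.479, -0.021], [-0.479, -0.878, -0.016], [-0.011, 0.024, -1.0]]
wrist_force: [-8.5, -14.3, -9.1]
gripper_width: 0.451
```

```bash
python3 - <<'E'
from strips import *
p,Q=tilt()
E
```

```text
wrist n 7457 slope x,y [0.0586 0.0744] z0 0.161 res 0.0004 yrange [-0.068  0.059] Fy 16.6 Fz -9.1 Mx -4.66 t 25.4
```

arm_command([
  {"fingers":45,"travel":[0,-0.1,-0.1],"roll":0},
  {"fingers":45,"travel":[0,-0.2,-0.1],"roll":0},
  {"fingers":45,"travel":[0,-0.3,-0.1],"roll":0},
  {"fingers":45,"travel":[0,-0.3,-0.1],"roll":0},
])

```text
time_s: 25.85
tcp_pos: [0.5599, 0.2582, 0.227]
ee_rot: [[0.878, -0.479, -0.021], [-0.479, -0.878, -0.015], [-0.011, 0.024, -1.0]]
wrist_force: [-8.9, -12.2, -8.6]
gripper_width: 0.452
```

```bash
python3 - <<'E'
from strips import *
p,Q=strips()
E
```

```text
wrist n 7387 slope x,y [0.0615 0.0982] z0 0.1617 res 0.0004 yrange [-0.07   0.057] Fy 15.0 Fz -8.6 Mx -4.54 t 25.85
0.03 1215 [0.0717, 0.0781, 0.0803, 0.0813, 0.0832, 0.0895, 0.0753, 0.0749]
0.035 750 [0.0716, 0.0721, 0.0726, 0.0732, 0.074, 0.0744, 0.0751, 0.0748]
0.04 811 [0.0567, 0.0671, 0.0697, 0.0731, 0.0713, 0.0651, 0.0667, 0.0727]
0.045 275 [None, None, 0.0668, 0.0745, 0.0696, None, None, None]
0.05 296 [None, None, 0.067, 0.0745, 0.0702, None, None, None]
0.055 183 [None, None, 0.0546, 0.0553, 0.0596, None, None, None]
0.06 94 [None, None, None, 0.0537, None, None, None, None]
0.065 95 [None, None, None, 0.0538, 0.0479, None, None, None]
0.07 93 [None, None, None, 0.054, None, None, None, None]
```

arm_command([
  {"fingers":45,"travel":[0,-0.1,0],"roll":0},
  {"fingers":45,"travel":[0,-0.2,-0.1],"roll":0},
  {"fingers":45,"travel":[0,-0.3,-0.1],"roll":0},
  {"fingers":45,"travel":[0,-0.4,-0.1],"roll":0},
  {"fingers":45,"travel":[0,-0.4,-0.1],"roll":0},
])

```text
time_s: 26.4
tcp_pos: [0.5692, 0.2689, 0.2345]
ee_rot: [[0.88, -0.476, 0.002], [-0.476, -0.88, 0.001], [0.001, -0.002, -1.0]]
wrist_force: [0.1, -1.8, 1.5]
gripper_width: 0.451
```

```bash
python3 - <<'E'
from strips import *
p,Q=tilt();cv2.imwrite("pics/w4.png",p[:,:,::-1])
E
```

```text
wrist n 4740 slope x,y [0.0201 0.2446] z0 0.1693 res 0.0004 yrange [-0.074  0.023] Fy 1.5 Fz 1.5 Mx -0.54 t 26.4
```

View pics/w4.png

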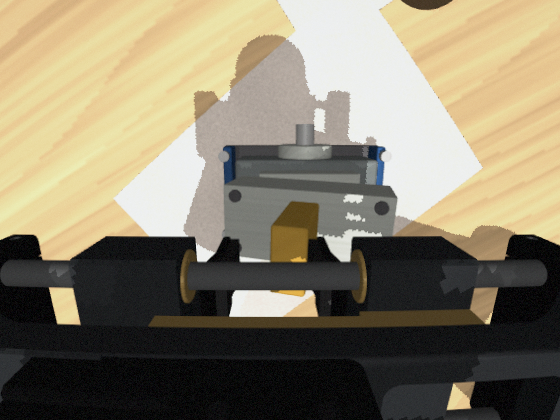

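The + end is well up (lean 0.245, now unloaded), and the lug at (295,250) touches the right finger. I'll shift +y away from it, lower, and grip the lug, which should also level the cover.

arm_command([
  {"fingers":50,"travel":[0,0.4,0.2],"roll":0},
  {"fingers":50,"travel":[0,0.8,0.6],"roll":0},
  {"fingers":50,"travel":[0,1.0,1.0],"roll":0},
  {"fingers":40,"travel":[0,1.0,1.2],"roll":0},
  {"fingers":35,"travel":[0,1.0,1.2],"roll":0},
  {"fingers":30,"travel":[0,1.0,1.2],"roll":0},
])

```text
time_s: 27.05
tcp_pos: [0.5633, 0.2589, 0.2213]
ee_rot: [[0.879, -0.476, -0.002], [-0.476, -0.879, -0.002], [-0.001, 0.002, -1.0]]
wrist_force: [-1.5, -2.7, 1.4]
gripper_width: 0.344
```

```bash
python3 - <<'E'
from strips import *
p,Q=tilt()
E
```

```text
wrist n 6013 slope x,y [0.0101 0.1855] z0 0.1665 res 0.0004 yrange [-0.073  0.044] Fy 3.1 Fz 1.4 Mx -0.96 t 27.05
```

arm_command([
  {"fingers":28,"travel":[0,0.1,0],"roll":0},
  {"fingers":25,"travel":[0,0.2,0],"roll":0},
  {"fingers":20,"travel":[0,0.2,0],"roll":0},
  {"fingers":10,"travel":[0,0.3,0],"roll":0},
  {"fingers":10,"travel":[0,0.3,0],"roll":0},
])

```text
time_s: 27.6
tcp_pos: [0.5622, 0.2566, 0.2216]
ee_rot: [[0.879, -0.476, -0.0], [-0.476, -0.879, -0.0], [-0.0, 0.0, -1.0]]
wrist_force: [-2.6, -2.3, 2.4]
gripper_width: 0.262
```

```bash
python3 - <<'E'
from strips import *
p,Q=tilt()
E
```

```text
wrist n 5664 slope x,y [0.0137 0.1928] z0 0.1666 res 0.0004 yrange [-0.073  0.042] Fy 3.3 Fz 2.4 Mx -1.13 t 27.6
```

Gripped (22.8 mm). Next I'll lever the − end up: move +y while holding the height and rising slightly.

arm_command([
  {"fingers":5,"travel":[0,0.2,-0.1],"roll":0},
  {"fingers":5,"travel":[0,0.4,-0.2],"roll":0},
  {"fingers":5,"travel":[0,0.6,-0.2],"roll":0},
  {"fingers":5,"travel":[0,0.8,-0.2],"roll":0},
  {"fingers":5,"travel":[0,0.8,-0.2],"roll":0},
])

```text
time_s: 28.15
tcp_pos: [0.5588, 0.2501, 0.2241]
ee_rot: [[0.88, -0.476, 0.001], [-0.476, -0.88, 0.001], [0.001, -0.001, -1.0]]
wrist_force: [-0.8, 1.3, -2.5]
gripper_width: 0.255
```

```bash
python3 - <<'E'
from strips import *
p,Q=tilt()
E
```

```text
wrist n 6200 slope x,y [0.0079 0.1203] z0 0.1665 res 0.0004 yrange [-0.07   0.057] Fy -0.7 Fz -2.5 Mx 0.33 t 28.15
```

arm_command([
  {"fingers":5,"travel":[0,0.2,-0.1],"roll":0},
  {"fingers":5,"travel":[0,0.4,-0.2],"roll":0},
  {"fingers":5,"travel":[0,0.6,-0.3],"roll":0},
  {"fingers":5,"travel":[0,0.8,-0.4],"roll":0},
  {"fingers":5,"travel":[0,0.8,-0.4],"roll":0},
])

```text
time_s: 28.7
tcp_pos: [0.5546, 0.2434, 0.2264]
ee_rot: [[0.879, -0.476, -0.0], [-0.476, -0.879, 0.002], [-0.001, -0.001, -1.0]]
wrist_force: [2.6, 4.7, -10.1]
gripper_width: 0.249
```

```bash
python3 - <<'E'
from strips import *
p,Q=tilt()
E
```

```text
wrist n 6406 slope x,y [0.0154 0.0846] z0 0.1673 res 0.0004 yrange [-0.064  0.063] Fy -5.4 Fz -10.1 Mx 1.44 t 28.7
```

arm_command([
  {"fingers":5,"travel":[0,0.2,0],"roll":0},
  {"fingers":5,"travel":[0,0.4,-0.1],"roll":0},
  {"fingers":5,"travel":[0,0.6,-0.1],"roll":0},
  {"fingers":5,"travel":[0,0.8,-0.2],"roll":0},
  {"fingers":5,"travel":[0,0.8,-0.2],"roll":0},
])

```text
time_s: 29.25
tcp_pos: [0.552, 0.2396, 0.2273]
ee_rot: [[0.879, -0.476, 0.003], [-0.476, -0.879, 0.008], [-0.001, -0.008, -1.0]]
wrist_force: [6.3, 12.5, -14.4]
gripper_width: 0.251
```

```bash
python3 - <<'E'
from strips import *
p,Q=strips()
E
```

```text
wrist n 6395 slope x,y [0.0207 0.0455] z0 0.1674 res 0.0004 yrange [-0.062  0.065] Fy -13.9 Fz -14.4 Mx 3.9 t 29.25
0.03 1119 [0.0749, 0.076, 0.0761, 0.0764, 0.0768, 0.076, 0.0715, 0.0699]
0.035 730 [0.0747, 0.0741, 0.0737, 0.073, 0.0726, 0.0719, 0.0716, 0.0698]
0.04 765 [0.0634, 0.0645, 0.0709, 0.0732, 0.0693, 0.0656, 0.0668, None]
0.045 282 [None, 0.0469, 0.0694, 0.0744, 0.0667, None, None, None]
0.05 277 [None, 0.0484, 0.0693, 0.0744, 0.0663, None, None, None]
0.055 202 [None, None, 0.0626, 0.0551, 0.0634, None, None, None]
0.06 90 [None, None, 0.0492, 0.0542, None, None, None, None]
0.065 72 [None, None, None, 0.054, None, None, None, None]
0.07 90 [None, None, 0.0496, 0.054, None, None, None, None]
```

arm_command([
  {"fingers":5,"travel":[0,0.1,0],"roll":0},
  {"fingers":5,"travel":[0,0.2,0],"roll":0},
  {"fingers":5,"travel":[0,0.3,-0.1],"roll":0},
  {"fingers":5,"travel":[0,0.3,-0.1],"roll":0},
])

```text
time_s: 29.7
tcp_pos: [0.5511, 0.2371, 0.2294]
ee_rot: [[0.88, -0.475, 0.004], [-0.475, -0.88, 0.007], [0.0, -0.008, -1.0]]
wrist_force: [4.9, 8.8, -8.9]
gripper_width: 0.246
```

```bash
python3 - <<'E'
from strips import *
p,Q=tilt()
E
```

```text
wrist n 6506 slope x,y [0.0182 0.0153] z0 0.1698 res 0.0004 yrange [-0.061  0.067] Fy -10.1 Fz -8.9 Mx 3.08 t 29.7
```

Force dropped, the cover is nearly level, and it is about 24 mm up. I'll ease the side push and lift.

arm_command([
  {"fingers":5,"travel":[0,0,-0.1],"roll":0},
  {"fingers":5,"travel":[0,-0.1,-0.3],"roll":0},
  {"fingers":5,"travel":[0,-0.2,-0.5],"roll":0},
  {"fingers":5,"travel":[0,-0.2,-0.6],"roll":0},
  {"fingers":5,"travel":[0,-0.2,-0.6],"roll":0},
])

```text
time_s: 30.25
tcp_pos: [0.5507, 0.2345, 0.2375]
ee_rot: [[0.879, -0.476, 0.001], [-0.476, -0.879, -0.0], [0.001, -0.0, -1.0]]
wrist_force: [0.4, 2.6, -2.4]
gripper_width: 0.248
```

```bash
python3 - <<'E'
from strips import *
p,Q=strips()
E
```

```text
wrist n 1510 slope x,y [-1.1471 -0.0092] z0 0.1912 res 0.009 yrange [-0.06   0.067] Fy -2.5 Fz -2.4 Mx 0.8 t 30.25
0.03 987 [0.0734, 0.0751, 0.0808, 0.0748, 0.0782, 0.0752, 0.0731, 0.0726]
0.035 679 [0.0732, 0.073, 0.0733, 0.0731, 0.0731, 0.0732, 0.073, 0.0724]
0.04 750 [0.0665, 0.0675, 0.0703, 0.0732, 0.0704, 0.0644, 0.0685, 0.071]
0.045 264 [None, None, 0.0687, 0.0744, 0.0684, None, None, None]
0.05 260 [None, None, 0.0689, 0.0742, 0.0681, None, None, None]
0.055 185 [None, None, 0.0597, 0.0552, 0.0621, None, None, None]
0.06 84 [None, None, None, 0.0538, None, None, None, None]
0.065 90 [None, None, 0.0477, 0.0537, None, None, None, None]
0.07 88 [None, None, 0.0482, 0.0537, None, None, None, None]
```

The cover is free and the pump sits flat. Lifting it clear.

arm_command([
  {"fingers":0,"travel":[0,0,-0.5],"roll":0},
  {"fingers":0,"travel":[0,0,-1.2],"roll":0},
  {"fingers":0,"travel":[0,0,-2.0],"roll":0},
  {"fingers":0,"travel":[0,0,-3.0],"roll":0},
  {"fingers":0,"travel":[0,0,-4.2],"roll":0},
  {"fingers":0,"travel":[0,0,-5.4],"roll":0},
  {"fingers":0,"travel":[0,0,-6.6],"roll":0},
  {"fingers":0,"travel":[0,0,-7.5],"roll":0},
  {"fingers":0,"travel":[0,0,-8],"roll":0},
  {"fingers":0,"travel":[0,0,-8],"roll":0},
])

```text
time_s: 31.3
tcp_pos: [0.5506, 0.235, 0.3175]
ee_rot: [[0.879, -0.476, 0.001], [-0.476, -0.879, 0.001], [0.001, -0.001, -1.0]]
wrist_force: [-0.3, -0.4, -2.8]
gripper_width: 0.244
```

```bash
python3 - <<'E'
from strips import *
s=sense();t=np.array(s["tcp_pos"]);R=np.array(s["ee_rot"]);print(t,s["wrist_force"],s["gripper_width"])
p,W=cloud("wrist");cv2.imwrite("pics/w5.png",p[:,:,::-1])
T=(W-t)@R
hsv=cv2.cvtColor(p,cv2.COLOR_RGB2HSV);yel=(hsv[...,0]>15)&(hsv[...,0]<38)&(hsv[...,1]>100)
m=(T[...,2]>.035)&(T[...,2]<.085)&(abs(T[...,0])<.06)&(abs(T[...,1])<.1)&~yel
q=T[m];print(len(q),np.percentile(q,[1,50,99],axis=0).round(4).tolist())
A=np.c_[q[:,:2],np.ones(len(q))]
for _ in range(4):
    k,*_r=np.linalg.lstsq(A,q[:,2],rcond=None);e=abs(q[:,2]-A@k);g=e<.003;A,q=A[g],q[g]
print("plane",k.round(4),len(q),cv2.minAreaRect(q[:,:2].astype(np.float32)*1000))
m=(W[...,2]<.12)&(W[...,2]>.02)&(np.hypot(W[...,0]-.552,W[...,1]-.239)<.1)
print("pump pts",m.sum(),np.percentile(W[m][:,2],[50,98]) if m.any() else 0)
E
```

```text
[0.55060122 0.2349949  0.31747738] [-0.30639804 -0.44994275 -2.79888292] 0.24387988880266004
8380 [[-0.0187, -0.0637, 0.0586], [0.0141, -0.0007, 0.0612], [0.0281, 0.0638, 0.0822]]
plane [-0.0016 -0.0006  0.0613] 6032 ((1.4557533264160156, 0.05924224853515625), (130.55679321289062, 53.09011459350586), 89.94332122802734)
pump pts 4257 [0.07209095 0.10541419]
```

View pics/w5.png

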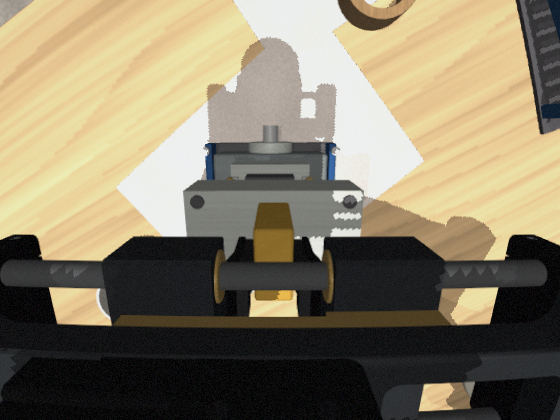

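The picture shows the cover level and centred in the grip, with the pump standing below. I'm carrying it to the track.

arm_command([
  {"fingers":0,"travel":[0.5,1.2,0],"roll":2},
  {"fingers":0,"travel":[1.4,3.5,0],"roll":6},
  {"fingers":0,"travel":[2.4,6.2,0],"roll":10},
  {"fingers":0,"travel":[3.5,9,0],"roll":14},
  {"fingers":0,"travel":[4.6,11.8,0],"roll":18},
  {"fingers":0,"travel":[5.7,14.6,0],"roll":22},
  {"fingers":0,"travel":[6.8,17.4,0],"roll":26},
  {"fingers":0,"travel":[7.8,20,0],"roll":30},
  {"fingers":0,"travel":[8.5,21.8,0],"roll":33},
  {"fingers":0,"travel":[8.8,22.5,0],"roll":35},
])

```text
time_s: 32.35
tcp_pos: [0.5195, -0.0072, 0.3162]
ee_rot: [[0.443, -0.897, -0.001], [-0.897, -0.443, -0.001], [-0.0, 0.001, -1.0]]
wrist_force: [0.2, -0.8, -3.8]
gripper_width: 0.25
```

arm_command([
  {"fingers":0,"travel":[1.2,0.8,0],"roll":2},
  {"fingers":0,"travel":[3.2,2.1,0],"roll":6},
  {"fingers":0,"travel":[5.6,3.6,0],"roll":10},
  {"fingers":0,"travel":[8,5.1,0.5],"roll":14},
  {"fingers":0,"travel":[10.4,6.7,1],"roll":18},
  {"fingers":0,"travel":[12.8,8.2,2],"roll":22},
  {"fingers":0,"travel":[15.2,9.7,3],"roll":26},
  {"fingers":0,"travel":[17.5,11.2,3.5],"roll":30},
  {"fingers":0,"travel":[19.2,12.3,4],"roll":33},
  {"fingers":0,"travel":[19.8,12.7,4],"roll":34.3},
])

```text
time_s: 33.35
tcp_pos: [0.4947, -0.2402, 0.2752]
ee_rot: [[-0.138, -0.99, -0.003], [-0.99, 0.138, 0.001], [-0.0, 0.003, -1.0]]
wrist_force: [0.5, 0.7, -3.8]
gripper_width: 0.248
```

```bash
python3 - <<'E'
from strips import *
s=sense();t=np.array(s["tcp_pos"]);R=np.array(s["ee_rot"]);print(t,s["wrist_force"],s["gripper_width"])
p,W=cloud("wrist");cv2.imwrite("pics/w6.png",p[:,:,::-1])
d=np.load("top0.npz")
def rep(p,W,n):
    h=cv2.cvtColor(p,cv2.COLOR_RGB2HSV);H,S,V=[h[...,i] for i in range(3)]
    reg=(abs(W[...,1]+.26)<.14)&(W[...,0]>.36)&(W[...,0]<.85)&(W[...,2]<.14)
    T=(W-t)@R
    for nm,m in(("stop",((H<8)|(H>172))&(S>130)&(V>50)&(W[...,2]>.055)),("rails",(H>100)&(H<130)&(S>110)&(V>30)&(W[...,2]>.045)),):
        q=W[m&reg]
        if len(q)<20: print(n,nm,len(q));continue
        r=cv2.minAreaRect(q[:,:2].astype(np.float32)*1000);c=np.array([r[0][0]/1000,r[0][1]/1000,t[2]])
        print(n,nm,len(q),np.round(r[0],1),np.round(r[1],1),round(r[2],2),"tool",((c-t)@R).round(4)[:2],"z",np.percentile(q[:,2],[2,98]).round(3))
rep(p,W,"wrist");rep(d["p"],d["W"],"top0")
# roller tops profile along track (top0)
a=np.radians(-8);u=np.array([np.cos(a),np.sin(a),0]);v=np.array([-u[1],u[0],0]);o=np.array([.748,-.276,0])
for nm,X in(("top0",d["W"]),("wrist",W)):
    S_=(X-o)@u;L=(X-o)@v
    print(nm,[(round(b,2),[round(float(np.percentile(z,97)),4) if len(z)>8 else None for z in [X[(abs(S_-b)<.02)&(abs(L)<.03)&(X[...,2]<.13)][:,2]]][0]) for b in np.arange(-.32,0,.04)])
    for b in (-.3,-.2,-.1,-.03):
        m=(abs(S_-b)<.02)&(abs(L)<.09)&(X[...,2]>.045)&(X[...,2]<.13);l=L[m]
        print("  edges",b,np.percentile(l,[1,99]).round(4) if len(l)>20 else None)
E
```

```text
[ 0.49472656 -0.24023994  0.2751961 ] [ 0.49030002  0.68986072 -3.84056908] 0.24757354627660874
wrist stop 1713 [ 748.3 -276.7] [106.6  11.9] 81.9 tool [ 0.001  -0.2562] z [0.056 0.082]
wrist rails 2692 [ 578.  -253.1] [108.1 338.6] 82.2 tool [ 0.0012 -0.0843] z [0.055 0.105]
top0 stop 172 [ 751.  -276.5] [103.1  11.4] 82.68 tool [ 0.0005 -0.2588] z [0.056 0.082]
top0 rails 572 [ 579.4 -251.7] [107.5 334.3] 81.85 tool [-0.0004 -0.0854] z [0.051 0.103]
top0 [(np.float64(-0.32), 0.0937), (np.float64(-0.28), 0.0898), (np.float64(-0.24), 0.0842), (np.float64(-0.2), 0.0788), (np.float64(-0.16), 0.0742), (np.float64(-0.12), 0.0686), (np.float64(-0.08), 0.0646), (np.float64(-0.04), 0.0592)]
  edges -0.3 [-0.0543  0.054 ]
  edges -0.2 [-0.0547  0.0517]
  edges -0.1 [-0.0546  0.0514]
  edges -0.03 [-0.0547  0.0509]
wrist [(np.float64(-0.32), 0.0932), (np.float64(-0.28), 0.0884), (np.float64(-0.24), 0.0838), (np.float64(-0.2), 0.0782), (np.float64(-0.16), 0.0743), (np.float64(-0.12), 0.0684), (np.float64(-0.08), 0.0651), (np.float64(-0.04), 0.0587)]
  edges -0.3 [-0.0555 -0.0161]
  edges -0.2 [-0.0537 -0.0141]
  edges -0.1 [-0.0544  0.0526]
  edges -0.03 [-0.0543  0.0523]
```

View pics/w6.png

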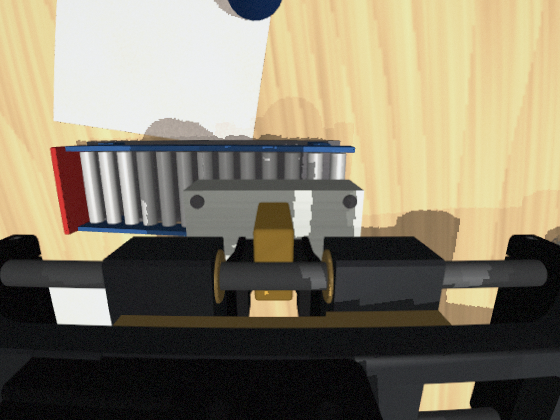

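The view shows the track aligned under the cover (stop at (65,190), rails at y≈150 and 228), with yaw and lateral error about 0. Lowering.

arm_command([
  {"fingers":0,"travel":[0,0,1],"roll":0},
  {"fingers":0,"travel":[0,0,2.5],"roll":0},
  {"fingers":0,"travel":[0,0,4],"roll":0},
  {"fingers":0,"travel":[0,0,5.5],"roll":0},
  {"fingers":0,"travel":[0,0,6.6],"roll":0},
  {"fingers":0,"travel":[0,0,7.2],"roll":0},
  {"fingers":0,"travel":[0,0,7.5],"roll":0},
  {"fingers":0,"travel":[0,0,7.8],"roll":0},
  {"fingers":0,"travel":[0,0,7.8],"roll":0},
])

```text
time_s: 34.3
tcp_pos: [0.4957, -0.2388, 0.1986]
ee_rot: [[-0.134, -0.991, 0.0], [-0.991, 0.134, 0.0], [-0.0, -0.0, -1.0]]
wrist_force: [-0.7, -0.0, -3.0]
gripper_width: 0.248
```

arm_command([
  {"fingers":0,"travel":[0,0,0.2],"roll":0},
  {"fingers":0,"travel":[0,0,0.4],"roll":0},
  {"fingers":0,"travel":[0,0,0.6],"roll":0},
  {"fingers":0,"travel":[0,0,0.7],"roll":0},
  {"fingers":0,"travel":[0,0,0.7],"roll":0},
])

```text
time_s: 34.8
tcp_pos: [0.4968, -0.2398, 0.1938]
ee_rot: [[-0.134, -0.991, 0.003], [-0.991, 0.134, -0.003], [0.002, -0.004, -1.0]]
wrist_force: [0.3, -1.4, 5.6]
gripper_width: 0.248
```

```bash
cat > chk.py <<'E'
from h import *
s=sense();t=np.array(s["tcp_pos"]);R=np.array(s["ee_rot"]);print(t,s["wrist_force"],s["gripper_width"])
p,W=cloud("wrist");T=(W-t)@R
hsv=cv2.cvtColor(p,cv2.COLOR_RGB2HSV);yel=(hsv[...,0]>15)&(hsv[...,0]<38)&(hsv[...,1]>100)
m=(T[...,2]>.035)&(T[...,2]<.085)&(T[...,0]<.03)&(T[...,0]>-.03)&(abs(T[...,1])<.1)&~yel
q=T[m];A=np.c_[q[:,:2],np.ones(len(q))]
for _ in range(4):
    k,*_r=np.linalg.lstsq(A,q[:,2],rcond=None);e=abs(q[:,2]-A@k);g=e<.003;A,q=A[g],q[g]
print("plane",k.round(4),len(q),"underside z at centre",(t[2]-k[2]-.045).round(4))
E
python3 chk.py
```

```text
[ 0.49677328 -0.23982465  0.19384181] [ 0.25969487 -1.41503196  5.63925213] 0.24776519959236176
plane [ 0.0113 -0.0158  0.0602] 5868 underside z at centre 0.0886
```

arm_command([
  {"fingers":0,"travel":[0,-0.1,0.1],"roll":0},
  {"fingers":0,"travel":[0,-0.2,0.2],"roll":0},
  {"fingers":0,"travel":[0,-0.3,0.3],"roll":0},
  {"fingers":0,"travel":[0,-0.4,0.4],"roll":0},
  {"fingers":0,"travel":[0,-0.4,0.4],"roll":0},
])

```text
time_s: 35.35
tcp_pos: [0.5016, -0.2408, 0.191]
ee_rot: [[-0.133, -0.991, 0.005], [-0.991, 0.133, -0.004], [0.003, -0.006, -1.0]]
wrist_force: [-0.3, -1.6, 8.6]
gripper_width: 0.25
```

```bash
python3 chk.py
```

```text
[ 0.50155692 -0.24076928  0.19098833] [-0.28419683 -1.64466593  8.60072354] 0.24991548251186274
plane [ 0.0172 -0.0597  0.0599] 5326 underside z at centre 0.0861
```

arm_command([
  {"fingers":0,"travel":[0,-0.2,0.1],"roll":0},
  {"fingers":0,"travel":[0,-0.4,0.3],"roll":0},
  {"fingers":0,"travel":[0,-0.4,0.3],"roll":0},
  {"fingers":100,"travel":[0,-0.4,0.2],"roll":0},
  {"fingers":100,"travel":[0,-1.0,0],"roll":0},
  {"fingers":100,"travel":[0,-1.5,-4],"roll":0},
  {"fingers":100,"travel":[0,-1.5,-8],"roll":0},
  {"fingers":100,"travel":[0,-1.5,-11],"roll":0},
  {"fingers":100,"travel":[0,-1.5,-13],"roll":0},
  {"fingers":100,"travel":[0,-1.5,-13],"roll":0},
])

```text
time_s: 36.4
tcp_pos: [0.5161, -0.2418, 0.3211]
ee_rot: [[-0.134, -0.991, 0.007], [-0.991, 0.134, -0.002], [0.001, -0.007, -1.0]]
wrist_force: [-0.4, -0.1, 0.1]
gripper_width: 0.806
```

arm_command([
  {"fingers":100,"travel":[0,0,0],"roll":0},
  {"fingers":100,"travel":[0,0,0],"roll":0},
  {"fingers":100,"travel":[0,0,0],"roll":0},
  {"fingers":100,"travel":[0,0,0],"roll":0},
  {"fingers":100,"travel":[0,0,0],"roll":0},
  {"fingers":100,"travel":[0,0,0],"roll":0},
  {"fingers":100,"travel":[0,0,0],"roll":0},
  {"fingers":100,"travel":[0,0,0],"roll":0},
  {"fingers":100,"travel":[0,0,0],"roll":0},
  {"fingers":100,"travel":[0,0,0],"roll":0},
])

```text
time_s: 37.4
tcp_pos: [0.5144, -0.2414, 0.3176]
ee_rot: [[-0.135, -0.991, 0.0], [-0.991, 0.135, -0.0], [-0.0, -0.0, -1.0]]
wrist_force: [-0.1, 0.4, -0.4]
gripper_width: 0.999
```

```bash
cat > fin.py <<'E'
from h import *
import sys
p,W=cloud("wrist");cv2.imwrite(sys.argv[1],p[:,:,::-1])
a=np.radians(-8);u=np.array([np.cos(a),np.sin(a),0]);v=np.array([-u[1],u[0],0]);o=np.array([.748,-.276,0])
h=cv2.cvtColor(p,cv2.COLOR_RGB2HSV)
yel=(h[...,0]>18)&(h[...,0]<35)&(h[...,1]>120)&(abs(W[...,1]+.26)<.1)&(W[...,2]>.11)&(W[...,2]<.22)
S=((W-o)@u);L=((W-o)@v)
q=yel
print("lug n",q.sum(),"s,l,z pct",*[np.percentile(x[q],[2,50,98]).round(3) for x in(S,L,W[...,2])])
m=(abs(L)<.032)&(W[...,2]<.135)&(S<.0)&(S>-.4)&(W[...,2]-(.051-.123*S)>.03)&~yel
A=np.c_[S[m],L[m],np.ones(m.sum())];k,*_=np.linalg.lstsq(A,W[...,2][m],rcond=None);print("box top",m.sum(),k.round(3),np.percentile(S[m],[1,99]).round(3),np.percentile(L[m],[1,99]).round(3))
s=sense();print(s["time_s"],s["tcp_pos"],s["gripper_width"],s["wrist_force"])
E
python3 fin.py pics/w7.png
```

```text
lug n 1843 s,l,z pct [-0.074 -0.068 -0.049] [-0.018  0.001  0.023] [0.113 0.156 0.166]
box top 3120 [-0.099  0.032  0.099] [-0.13  -0.001] [-0.027  0.031]
37.45 [ 0.51442849 -0.24138819  0.31758814] 1.002976124776454 [0.21803596 0.44454198 0.33534902]
```

View pics/w7.png

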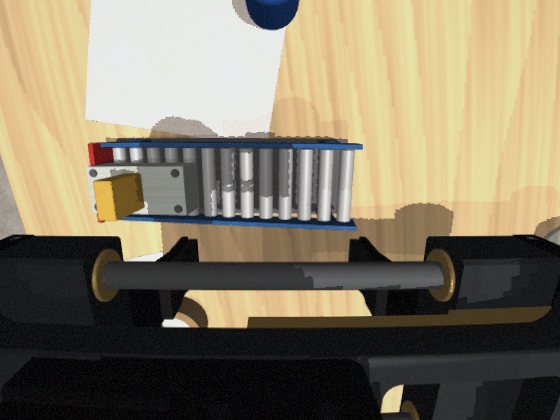

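The cover sits between the rails against the red stop (box spans (90–198, 165–215)), upright. I'll let it settle a moment, check again and hand in.

arm_command([
  {"fingers":100,"travel":[0,0,-1],"roll":0},
  {"fingers":100,"travel":[0,0,-2],"roll":0},
  {"fingers":100,"travel":[0,0,-2],"roll":0},
  {"fingers":100,"travel":[0,0,-2],"roll":0},
  {"fingers":100,"travel":[0,0,-2],"roll":0},
  {"fingers":100,"travel":[0,0,-2],"roll":0},
  {"fingers":100,"travel":[0,0,-2],"roll":0},
  {"fingers":100,"travel":[0,0,-2],"roll":0},
])

```text
time_s: 38.25
tcp_pos: [0.5144, -0.2414, 0.3373]
ee_rot: [[-0.135, -0.991, -0.0], [-0.991, 0.135, 0.0], [-0.0, 0.0, -1.0]]
wrist_force: [0.5, 0.7, 0.6]
gripper_width: 0.994
```

```bash
python3 fin.py pics/w8.png; python3 - <<'E'
from h import *
capture("top")
for l in("pump","tape","cleaner","cup"): print(l,[(np.round(x["position"],3).tolist(),round(x["p"],2)) for x in search_frame("top",l)[:1]])
print(finish_job())
E
```

```text
lug n 1639 s,l,z pct [-0.074 -0.068 -0.048] [-0.018  0.002  0.023] [0.112 0.157 0.167]
box top 2882 [-0.103  0.045  0.099] [-0.13  -0.001] [-0.027  0.031]
38.3 [ 0.51439559 -0.24140052  0.33738416] 1.003248533168203 [-0.57168242  1.41658524  0.10058806]
pump [([0.548, 0.223, 0.069], 0.78)]
tape [([0.715, -0.008, 0.048], 0.84)]
cleaner [([0.715, -0.008, 0.049], 0.53)]
cup [([0.679, -0.26, 0.107], 0.67)]
the job is handed in; nothing more can be done
None
```

The cover is off the fuel pump and rests against the red stop. I handed the job in at about 38 s of the 72 s allowed; `finish_job` gives no verdict.

**Taking it off:** I rocked the cover end to end by its lug until both ends had clicked free of the pins, then lifted it straight off. One end pushed back stiffly at about 2 N m without clicking, so I leaned the other way, and that end gave first. The largest readings I measured were a lean of 0.245 rad and a pump tip of 0.036 rad. The lean stayed under the 0.3 rad failure limit but went over your 15-degree (0.26 rad) guidance only if it peaked between readings. The pump was flat in its cradle once the cover was free.

**Setting it down:** I lowered it onto the upper rollers, aligned with the rails and with the tool about 255 mm uphill of the stop, and let go. It rolled down by itself.

**Last checks:**
- **Position:** the cover's uphill end is 130 mm from the stop and its downhill end touches it. It is within about 2 mm of the centre line.
- **Upright:** its tilt of about 0.1 rad matches the track slope.
- **At rest:** readings 0.85 s apart were the same, and the gripper was open about 20 cm above the rollers.
- **Tape roll:** it had not moved.

**Checks that disagreed:** in the last overhead picture the network put the bottle at the tape's position and the cup on the track. Those are false detections, so I have no final measurement of either. The arm stayed clear of both, and the bottle showed undisturbed in the wrist picture after release.

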